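Put away a vaccine delivery: reject vials, file cartons, re-rack the sheet

ROBOT

A 7-joint arm with a two-finger parallel gripper is mounted at the origin on the work surface. World frame = base frame: x ahead of the robot, y to its left, z up, the work surface at z = 0. Lengths are in mm, angles in rad, forces in N, time in s.
With the tool pointing down it reaches from about 400 to 875 mm from the base axis. Payload 4.4 kg.
Tool frame: the origin (TCP) lies at the very end of the fingers, on their centre line; the grasp point (between the pads) lies 19 mm behind it; z points along the fingers, x is the direction in which the jaws open and shut, and the axes are right-handed (so a half turn about z gives the same grasp; the last joint's range is limited). The gripper opens to 85 mm and grips with 20 to 120 N. Pads are 22 mm wide; open, the fingers measure 114 mm over their backs; the gripper's body (76 mm by 85 mm) begins 54 mm behind the grasp point. The pads swing forward as they close: fully open they stand 13 mm farther back than shut.
Start: joints at [-1.413, 0.628, 0.038, 1.517, -0.027, 0.996, -0.02], TCP at [144.233, 633.81, 231.313] pointing down, gripper open.
Joint ranges: [-3.06, 3.06], [-0.37, 2.12], [-1.25, 1.32], [0.18, 2.47], [-1.1, 4.24], [0.23, 1.98], [-2.94, 2.94]. Speed limits (rad/s): [2.57, 2.57, 3.14, 3.14, 3.14, 3.14, 3.14].

INTERFACE

Orientations are given as [roll, pitch, yaw] about the fixed x, y, z axes, in that order (R = Rz(yaw) Ry(pitch) Rx(roll)).
In Python, from cell import ctrl, get_image, job, models gives the robot as it stands.
- The arm moves only by the tool move_arm, never from a script. Its argument "moves" is a list that holds one entry, the list of rows, each a list of 6 numbers: the shift along the tool's x, y, z in m, then the turn, a rotation vector about the tool's x, y, z in rad. A call has 1 to 20 rows; each row is the pose to reach, as a shift and turn from the pose commanded when the call began, along the tool's axes at that moment; what a row does not reach only later rows make up. A row lasts 1/8 s, in which the tool goes at most 62.5 mm and 10.7 degrees, less where a joint would pass 70% of its speed; a pose out of reach is approached as far as the arm can. A call with a gripper value outside its range is refused whole. "jaw" is the opening, from 0 (shut) to 1 (fully open), set as the call begins (left out, the last holds). The fingers move at their own pace and stop on an object; the grip force is fixed at half the most. Time passes only in rows, so rows that repeat a pose let the fingers close. It gives the time, the measured TCP pose, the force and the opening at its end, in the units of the state.
- ctrl.read_state(): the state, without advancing time (a new reading comes with each control period).
- get_image(name): name is "scene" or "top" or "wrist"; returns a dict with "color" (480x640x3 uint8, blue, green, red), "fov_y" (degrees; the focal length in pixels is half the picture's height over the tangent of half this angle, whatever the lens; pixels are square), "cx", "cy" (the principal point, pixels), "origin" and "orientation" of the camera in the world; the wrist camera has in their place "hand_eye" (4x4, takes a point from camera to tool coordinates, whose origin is the TCP and whose axes are the tool frame's). Camera axes: x right, y up, looking along -z (the intrinsics and any distortion apply to the point x, -y, -z); pixel columns grow to the right and rows downward; lengths in mm; the calibration is good to about 2 mm. A picture is of the moment at which its call begins: read the wrist's pose just before it. There is no depth.
- job.finish_job(): hands the job in, once; it reports no verdict.
Trained networks look in the newest picture that a camera, given by its name, has taken for a name from the list of things; names that differ only in an ending like _2 or _b are one class to them, and where a whole thing is asked for, a point or a joint stands for the part that bears it (a point fixed in the world has none). Each returns a list of dicts, best first, with "score" (0 to 1); they miss things now and then, are a little off and sometimes report something else, mostly with a low value. They report only what shows in the picture. A call takes as long as a camera call. They do not tell look-alikes from the thing itself.
- models.cut_out(camera, thing): "pixels" (480x640 bool, what is visible of it) and "uv" ([column, row] in pixels, amid what is visible of it).
- models.place_of(camera, thing): "uv" ([column, row] in pixels: a listed point, or the origin of a listed thing).
The state is a dict: "clock": time; "qpos": joint angles; "qd": joint speeds; "tau": joint torques, N m; "eef_pos": TCP position; "tool_rot": TCP orientation; "force": force on the tool from outside, world axes, zero at the start; "torque": the same for the moment, N m; "width": finger opening in mm.
Only numpy, scipy, OpenCV 4.12 (cv2) and the standard library are available. Lean on these libraries where they do the work, as an engineer would, in place of code of your own. Each camera call takes 0.05 s, during which the arm holds its last target.

TASK

Clear up the delivery on the vaccine counter: stand every white carton upright in the green sorter, one per slot and seated on its floor, and drop every red-capped vial into the red reject box. Once the sheet tray is empty of vials (all of them in the reject box), slide it, handle towards you, onto the rail pair of the rack that is level with the yellow marker block, fully home against the back posts. Never let a carton tip over, and leave the green-capped vials where they stand.

Things in the scene. Friction and masses are not known exactly. Their poses are not given: they have to be found in the camera images.
- sheet_mid (a point): Green perforated sheet tray, about 180 g, flat on the counter with the red-capped vials standing on it. Plate 150 (x) x 170 (y) x 4 mm with an 8 mm high, 4 mm thick rim on top; this point is the centre of the plate's underside, z up, x pointing away from the handle. A 50 mm wide, 4 mm thick tongue runs out at -x to the upright handle plate. It enters the rack +x edge first.
- sheet_grip (a point): Grip point of the sheet's upright handle plate, axes as sheet_mid: 135 mm along -x from the plate's centre, 34 mm above the underside. The handle plate is 10 mm thick (x), 50 mm wide (y), its top 51 mm above the underside; grip across its thickness from above. 60 mm of tongue lie between it and the plate.
- rack: Fixed rack 206 mm high, open on top and at the front (its -x). Origin: centre of its underside; front at x = -80 mm, back at +80 mm, z up. Clear side panels 180 mm apart inside carry three rail pairs (24 mm wide, 5 mm thick), upper faces 70, 120, 170 mm above the origin. Back posts stop the sheet at x = +74 mm: fully home, its plate centre is at x = -1 mm and its handle 56 mm before the rack.
- tag_low_mark (a point): Yellow level marker of the lowest rail pair: a loose 36 x 24 x 14 mm block on a ledge outside the rack's -y panel. Exactly one marker is present in a run, the other two are absent (None). This point is the centre of its top face, level with the upper faces of the rails it marks (70 mm above the rack's origin). Leave it in place.
- tag_mid_mark (a point): Yellow level marker of the middle rail pair: a loose 36 x 24 x 14 mm block on a ledge outside the rack's -y panel. Exactly one marker is present in a run, the other two are absent (None). This point is the centre of its top face, level with the upper faces of the rails it marks (120 mm above the rack's origin). Leave it in place.
- tag_top_mark (a point): Yellow level marker of the uppermost rail pair: a loose 36 x 24 x 14 mm block on a ledge outside the rack's -y panel. Exactly one marker is present in a run, the other two are absent (None). This point is the centre of its top face, level with the upper faces of the rails it marks (170 mm above the rack's origin). Leave it in place.
- red1_mid (a point): Rejected vial with a red cap, 26 mm diameter, 46 mm tall, 30 g, standing on the sheet; the point is its centre, its z is the vial's axis. Two or three of the red-capped vials are present (None if absent). May be lying after a knock.
- red2_mid (a point): Rejected vial with a red cap, 26 mm diameter, 46 mm tall, 30 g, standing on the sheet; the point is its centre, its z is the vial's axis. Two or three of the red-capped vials are present (None if absent). May be lying after a knock.
- red3_mid (a point): Rejected vial with a red cap, 26 mm diameter, 46 mm tall, 30 g, standing on the sheet; the point is its centre, its z is the vial's axis. Two or three of the red-capped vials are present (None if absent). May be lying after a knock.
- carton1_mid (a point): White carton with a blue band, 70 (its x) x 22 (its y) x 70 mm (its z, up), about 90 g, standing on edge on the counter; the point is its centre. Three or four of the cartons are present (None if absent).
- carton2_mid (a point): White carton with a blue band, 70 (its x) x 22 (its y) x 70 mm (its z, up), about 90 g, standing on edge on the counter; the point is its centre. Three or four of the cartons are present (None if absent).
- carton3_mid (a point): White carton with a blue band, 70 (its x) x 22 (its y) x 70 mm (its z, up), about 90 g, standing on edge on the counter; the point is its centre. Three or four of the cartons are present (None if absent).
- carton4_mid (a point): White carton with a blue band, 70 (its x) x 22 (its y) x 70 mm (its z, up), about 90 g, standing on edge on the counter; the point is its centre. Three or four of the cartons are present (None if absent).
- sorter: Fixed green slotted sorter, 110 (its x) x 210 (its y) mm, origin at the centre of its underside, floor 4 mm thick. Four slots run along its x, side by side along y at 48 mm pitch; each is 27 mm wide and 102 mm long between end walls. The fins between reach 36 mm above the origin, the end walls 30 mm. The 15 mm gaps between neighbouring slots are too narrow for a carton.
- slot1 (a point): Centre of a sorter slot at its floor, axes as the sorter's (slot runs along x).
- slot2 (a point): Centre of a sorter slot at its floor, axes as the sorter's (slot runs along x).
- slot3 (a point): Centre of a sorter slot at its floor, axes as the sorter's (slot runs along x).
- slot4 (a point): Centre of a sorter slot at its floor, axes as the sorter's (slot runs along x).
- bin: Fixed red open-topped reject box, 120 x 120 x 85 mm high, walls 4 mm, origin at the centre of its underside.
- green1_mid (a point): Good vial with a green cap, 26 mm diameter, 46 mm tall, standing on the counter; the point is its centre. To be left standing where it is.
- green2_mid (a point): Good vial with a green cap, 26 mm diameter, 46 mm tall, standing on the counter; the point is its centre. To be left standing where it is.
Mind the look-alikes: they are no part of the job. What is meant by the bin is not grey, and is the larger of those in its own colour. Leave any orange look-alike of the part that bears carton4_mid alone.

How it is judged (in metres and radians):
On the way, in this order (a step that is already met when the one before it is completed fails the run):
1. every red-capped vial is in the reject box (x of red1_mid in the frame of bin between -0.056 and 0.056 m and y of red1_mid in the frame of bin between -0.056 and 0.056 m and z of red1_mid in the frame of bin between 0 and 0.08 m and x of red2_mid in the frame of bin between -0.056 and 0.056 m and y of red2_mid in the frame of bin between -0.056 and 0.056 m and z of red2_mid in the frame of bin between 0 and 0.08 m and x of red3_mid in the frame of bin between -0.056 and 0.056 m and y of red3_mid in the frame of bin between -0.056 and 0.056 m and z of red3_mid in the frame of bin between 0 and 0.08 m), for 0.2 s.
2. the empty sheet is fully home on the marked rail pair (x of sheet_mid in the frame of rack between -0.011 and 0.01 m and y of sheet_mid in the frame of rack between -0.012 and 0.012 m and angle between sheet_mid's own z axis and vertical below 0.06 rad and z of sheet_mid in the frame of tag_low_mark between -0.008 and 0.012 m and z of sheet_mid in the frame of tag_mid_mark between -0.008 and 0.012 m and z of sheet_mid in the frame of tag_top_mark between -0.008 and 0.012 m), for 0.2 s.
At the end, for the whole second after the job is handed in: All red-capped vials are in the reject box; the sheet lies level on the marked rails, its far edge within 10 mm of the back posts; every carton stands upright (within 8 degrees) on the floor of a sorter slot, within 20 mm of the slot's middle; all at rest and released (all of step 1 and all of step 2 and x of carton1_mid in the frame of sorter between -0.02 and 0.02 m and y of carton1_mid in the frame of sorter between -0.09 and 0.09 m and z of carton1_mid in the frame of sorter between 0.03 and 0.046 m and angle between each of carton1_mid, carton2_mid, carton3_mid, carton4_mid's own z axis and vertical below 0.14 rad and angle between the x axis of each of carton1_mid, carton2_mid, carton3_mid, carton4_mid and the x axis of sorter, either way round below 0.15 rad and linear speed of each of carton1, carton2, carton3, carton4, sheet below 0.02 m/s and x of carton2_mid in the frame of sorter between -0.02 and 0.02 m and y of carton2_mid in the frame of sorter between -0.09 and 0.09 m and z of carton2_mid in the frame of sorter between 0.03 and 0.046 m and x of carton3_mid in the frame of sorter between -0.02 and 0.02 m and y of carton3_mid in the frame of sorter between -0.09 and 0.09 m and z of carton3_mid in the frame of sorter between 0.03 and 0.046 m and x of carton4_mid in the frame of sorter between -0.02 and 0.02 m and y of carton4_mid in the frame of sorter between -0.09 and 0.09 m and z of carton4_mid in the frame of sorter between 0.03 and 0.046 m); the robot touches nothing.
It fails at once if a carton is tipped by more than 40 degrees (angle between any of carton1_mid, carton2_mid, carton3_mid, carton4_mid's own z axis and vertical above 0.7 rad).
It fails at once if a green-capped vial is moved by more than 30 mm (distance of any of green1_mid, green2_mid from where it was at the start of the episode above 0.03 m).
Of tag_low, tag_mid, tag_top only 1 to 1 are there at a start; the rules pass over those that are not, and their reading is None.
Of red1, red2, red3 only 2 to 3 are there at a start; the rules pass over those that are not, and their reading is None.
Of carton1, carton2, carton3, carton4 only 3 to 4 are there at a start; the rules pass over those that are not, and their reading is None.
At some moment in a run one of red1, red2, red3 may be knocked a few centimetres aside while the robot is not near it.
It also fails if it takes over 210 s, if anything falls off the work surface, if the arm or the gripper's body presses on something with over 40 N, if the wrist force passes 120 N, or if a joint passes its speed limit or range.

## Working session

There is one attempt and no reset: what is moved stays moved. The work goes in short steps, Python scripts to look and compute and a tool call to move; the robot and the scene stay as the last step left them, time stands still between calls to the robot, and variables do not carry over. Pictures are saved under pics/ and viewed, and the job is handed in when it is done.

Besides the shell and the picture viewer there is one more tool, called after ">>>" by a JSON object that holds its "fn" and its "kwargs", one argument or row to a line. move_arm: Moves the arm, as the interface text tells. Its arguments: {"type":"object","properties":{"moves":{"type":"array","items":{"type":"array","items":{"type":"array","items":{"type":"number"}}}},"jaw":{"type":"number"}},"required":["moves"]}

```bash
ls -la; mkdir -p pics
python3 - <<'E'
from cell import ctrl,get_image,job,models
import cv2
s=ctrl.read_state();print(s)
for n in("scene","top","wrist"):
    d=get_image(n);cv2.imwrite(f"pics/{n}0.png",d["color"]);print(n,{k:v for k,v in d.items() if k!="color"})
E
```

```text
total 12
drwxr-xr-x  3 agent agent 4096 Dec  6 21:55 .
drwxr-xr-x 23 root  root  4096 Dec  6 21:55 ..
drwxr-xr-x  2 agent agent 4096 Dec  6 21:55 pics
{'clock': 0.0, 'qpos': array([-1.41277044,  0.62929919,  0.03846907,  1.51839525, -0.02698682,
        0.99631538, -0.01997557]), 'qd': array([ 1.28693948e-03, -3.30023144e-04,  6.86337081e-05, -1.39799400e-03,
        3.06835110e-04, -4.09428210e-04, -1.24925155e-03]), 'tau': array([ 1.63923680e-03, -5.63399720e+01,  1.22641459e+00, -1.93438160e+01,
        1.08775223e-02,  1.04241085e-02, -1.97064389e-05]), 'eef_pos': array([144.12438771, 633.16277497, 230.41130677]), 'tool_rot': array([3.14154237e+00, 1.89779840e-03, 1.34697943e+00]), 'force': array([-0.11980179, -0.86549031,  0.04094013]), 'torque': array([-0.02565   ,  0.03818497,  0.0318843 ]), 'width': 85.20691376330775}
scene {'fov_y': 46.26726145590368, 'cx': 310.0857418016093, 'cy': 238.70543652696105, 'origin': array([1431.32143286,  111.78311977, 1101.91579067]), 'orientation': array([ 0.75309351, -0.0079225 ,  1.68384789])}
top {'fov_y': 47.43756127606965, 'cx': 314.37341949422563, 'cy': 244.75191358500567, 'origin': array([ 239.62263017,   30.60856811, 1475.49991909]), 'orientation': array([ 0.20439788, -0.00465521, -1.57669111])}
wrist {'fov_y': 62.992840311438854, 'cx': 316.5347308403886, 'cy': 243.07711567205547, 'hand_eye': array([[ 9.99999880e-01,  3.80916878e-04,  3.06827711e-04,
         8.62871754e-01],
       [ 4.58849872e-04, -9.47837359e-01, -3.18754029e-01,
        -8.26858147e+01],
       [ 1.69403978e-04,  3.18754131e-01, -9.47837420e-01,
        -1.43580462e+02],
       [ 0.00000000e+00,  0.00000000e+00,  0.00000000e+00,
         1.00000000e+00]])}
```

View pics/scene0.png

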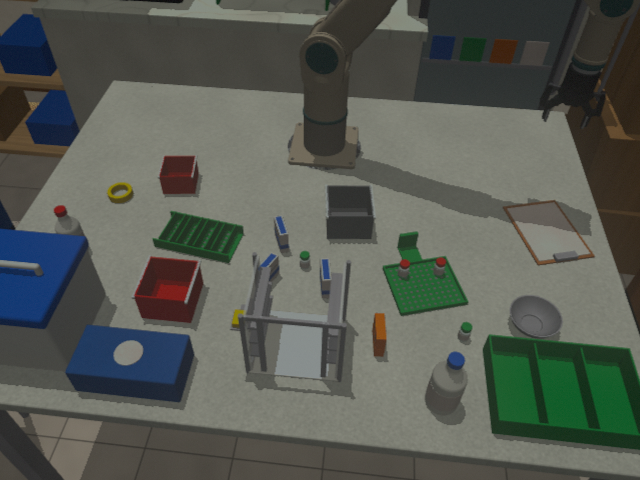

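View pics/top0.png

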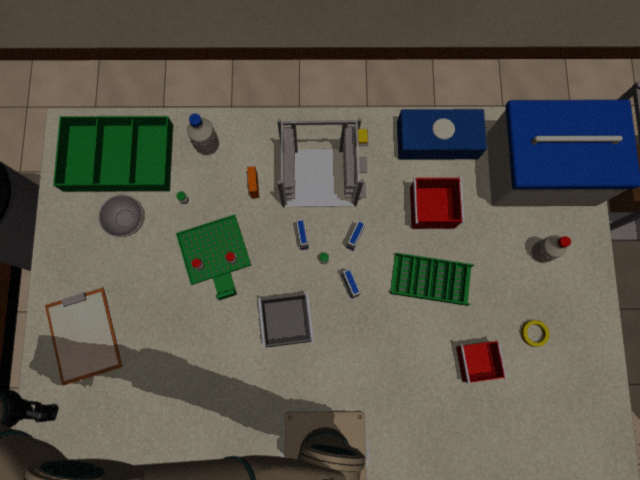

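View pics/wrist0.png

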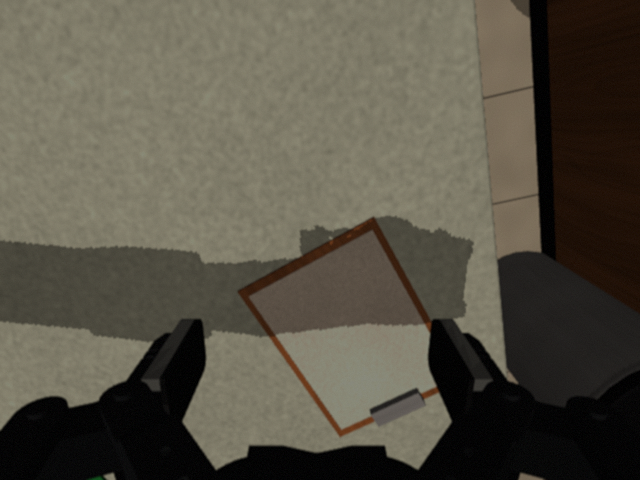

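The scene view shows 3 white cartons at about (281,232), (269,268) and (325,276), with an orange look-alike at (379,333). Two red vials stand on the sheet at (404,268) and (440,266). The large red bin is at (170,290), the sorter at (199,236), the rack at (295,320) and the yellow marker at (238,318).

```bash
cat > h.py <<'E'
import numpy as np, cv2
from scipy.spatial.transform import Rotation as R
from cell import ctrl,get_image,job,models
def campose(d,s=None):
    if "hand_eye" in d:
        T=np.array(d["hand_eye"]); Rt=R.from_euler("xyz",s["tool_rot"]).as_matrix()
        return Rt@T[:3,3]+s["eef_pos"], Rt@T[:3,:3]
    return np.array(d["origin"]),R.from_euler("xyz",d["orientation"]).as_matrix()
def ray(d,uv,s=None):
    o,Rm=campose(d,s); f=240/np.tan(np.radians(d["fov_y"])/2)
    v=np.array([(uv[0]-d["cx"])/f,-(uv[1]-d["cy"])/f,-1.]); v=Rm@v
    return o,v/np.linalg.norm(v)
def atz(d,uv,z,s=None):
    o,v=ray(d,uv,s); return o+v*(z-o[2])/v[2]
def tri(rays):
    A=np.zeros((3,3));b=np.zeros(3)
    for o,v in rays:
        P=np.eye(3)-np.outer(v,v);A+=P;b+=P@o
    p=np.linalg.solve(A,b); return p,[np.linalg.norm((np.eye(3)-np.outer(v,v))@(p-o)) for o,v in rays]
def proj(d,p,s=None):
    o,Rm=campose(d,s); f=240/np.tan(np.radians(d["fov_y"])/2); q=Rm.T@(np.array(p)-o)
    return np.array([d["cx"]+f*q[0]/-q[2],d["cy"]-f*q[1]/-q[2]])
def shot(n,name=None):
    s=ctrl.read_state(); d=get_image(n)
    if name: cv2.imwrite(f"pics/{name}.png",d["color"])
    return d,s
E
python3 - <<'E'
from h import *
np.set_printoptions(precision=1,suppress=True)
for n in("scene","top"):
    d,s=shot(n)
    for t in "sheet_mid sheet_grip rack tag_low_mark tag_mid_mark tag_top_mark red1_mid carton1_mid sorter slot1 bin green1_mid".split():
        r=models.place_of(n,t)
        print(n,t,[(np.round(x["uv"],1).tolist(),round(x["score"],2), atz(d,x["uv"],0)[:2].round(0).tolist()) for x in r])
E
```

```text
scene sheet_mid [([424.8, 285.3], 0.64, [528.0, 307.0])]
scene sheet_grip [([408.4, 235.7], 0.96, [361.0, 267.0])]
scene rack [([293.2, 340.2], 0.95, [726.0, 1.0])]
scene tag_low_mark []
scene tag_mid_mark []
scene tag_top_mark [([237.7, 315.5], 0.5, [674.0, -139.0]), ([404.4, 267.3], 0.48, [475.0, 256.0])]
scene red1_mid [([401.3, 266.6], 0.46, [474.0, 248.0])]
scene carton1_mid [([278.0, 233.7], 0.69, [396.0, -84.0]), ([171.6, 233.2], 0.24, [429.0, -370.0])]
scene sorter [([196.7, 235.5], 0.8, [429.0, -301.0]), ([407.0, 238.4], 0.62, [371.0, 263.0])]
scene slot1 [([222.5, 244.2], 0.95, [452.0, -225.0]), ([209.3, 238.4], 0.85, [435.0, -265.0]), ([192.6, 236.4], 0.73, [434.0, -311.0]), ([402.8, 267.7], 0.73, [477.0, 252.0]), ([174.5, 236.7], 0.65, [440.0, -359.0]), ([239.1, 316.1], 0.51, [675.0, -135.0])]
scene bin [([182.0, 184.3], 0.94, [231.0, -396.0]), ([172.9, 301.3], 0.89, [651.0, -303.0]), ([347.6, 222.6], 0.58, [331.0, 100.0])]
scene green1_mid [([303.6, 258.6], 0.71, [476.0, -5.0]), ([440.3, 263.6], 0.56, [451.0, 348.0]), ([172.3, 299.8], 0.23, [647.0, -306.0])]
top sheet_mi
[... 187 characters left out ...]
[193.8, 264.0], 0.2, [493.0, 352.0])]
top tag_top_mark [([359.5, 136.7], 0.61, [862.0, -110.0]), ([433.5, 209.2], 0.52, [645.0, -312.0])]
top red1_mid [([231.9, 254.3], 0.53, [520.0, 249.0]), ([346.5, 279.9], 0.18, [447.0, -65.0])]
top carton1_mid [([348.0, 284.8], 0.67, [434.0, -69.0])]
top sorter [([432.1, 280.5], 0.87, [444.0, -298.0])]
top slot1 [([456.2, 284.8], 0.97, [432.0, -363.0]), ([437.4, 281.4], 0.97, [442.0, -313.0]), ([403.8, 278.0], 0.73, [452.0, -221.0]), ([421.3, 276.3], 0.62, [456.0, -269.0])]
top bin [([286.7, 323.4], 0.82, [331.0, 97.0]), ([478.1, 361.9], 0.69, [227.0, -409.0]), ([433.6, 207.8], 0.67, [649.0, -313.0])]
top green1_mid [([322.1, 259.0], 0.55, [505.0, 1.0])]
```

```bash
cat >> h.py <<'E'
import json,os
def getc():
    return (np.array(json.load(open("cmd.json"))) if os.path.exists("cmd.json") else np.array([144.233,633.81,231.313,0,0,1.34698]))
def plan(x,y,z,yaw,save=True,n=None):
    """row from the commanded pose (tool down) to target; yaw=dir of tool x in world"""
    c=getc(); Rc=R.from_euler("xyz",[np.pi,0,c[5]]); Rt=R.from_euler("xyz",[np.pi,0,yaw])
    d=Rc.inv().apply(np.array([x,y,z])-c[:3])/1000; w=(Rc.inv()*Rt).as_rotvec()
    row=np.round(np.r_[d,0,0,w[2]],4)
    N=max(np.linalg.norm(d)/.0625,abs(w[2])/.1867)
    print("row",row.tolist(),"minrows %.1f"%N)
    if save: json.dump([x,y,z,0,0,yaw],open("cmd.json","w"))
def st():
    s=ctrl.read_state(); print("t %.2f"%s["clock"],"tcp",s["eef_pos"].round(1),"rot",s["tool_rot"].round(3),"q",s["qpos"].round(2),"F",s["force"].round(1),"w %.1f"%s["width"])
    return s
E
python3 -c "
from h import *
plan(470,270,330,1.57)"
```

```text
row [-0.2824, 0.3984, -0.0987, 0.0, 0.0, -0.223] minrows 8.0
```

>>> {"fn": "move_arm", "kwargs": {
  "moves": [
    [[-0.2824,0.3984,-0.0987,0,0,-0.223],[-0.2824,0.3984,-0.0987,0,0,-0.223],[-0.2824,0.3984,-0.0987,0,0,-0.223],[-0.2824,0.3984,-0.0987,0,0,-0.223],[-0.2824,0.3984,-0.0987,0,0,-0.223],[-0.2824,0.3984,-0.0987,0,0,-0.223],[-0.2824,0.3984,-0.0987,0,0,-0.223],[-0.2824,0.3984,-0.0987,0,0,-0.223],[-0.2824,0.3984,-0.0987,0,0,-0.223],[-0.2824,0.3984,-0.0987,0,0,-0.223],[-0.2824,0.3984,-0.0987,0,0,-0.223]]
  ],
  "jaw": 1
}}

```text
clock: 2.82
eef_pos: [468.7, 271.6, 329.7]
tool_rot: [-3.14, -0.0, 1.573]
force: [-0.4, -0.5, 0.2]
width: 85.3
```

```bash
python3 -c "
from h import *
st();shot('wrist','w1');plan(450,-70,330,1.57)"
```

```text
t 2.83 tcp [468.7 271.6 329.7] rot [-3.14  -0.     1.573] q [-0.61  0.37  0.04  1.68 -0.02  1.09  1.02] F [-0.4 -0.5  0.2] w 85.3
row [-0.34, -0.0197, -0.0, 0.0, 0.0, 0.0] minrows 5.4
```

View pics/w1.png

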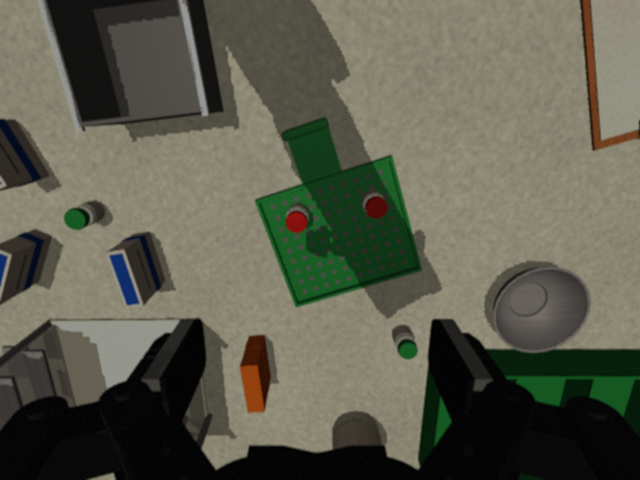

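The wrist view shows the sheet centred near (338,232), its handle top near (306,128), and red caps at (297,221) and (375,206). I'm moving on to the cartons.

>>> {"fn": "move_arm", "kwargs": {
  "moves": [
    [[-0.34,-0.0197,0,0,0,0],[-0.34,-0.0197,0,0,0,0],[-0.34,-0.0197,0,0,0,0],[-0.34,-0.0197,0,0,0,0],[-0.34,-0.0197,0,0,0,0],[-0.34,-0.0197,0,0,0,0],[-0.34,-0.0197,0,0,0,0],[-0.34,-0.0197,0,0,0,0]]
  ]
}}

```text
clock: 3.88
eef_pos: [450.2, -68.1, 329.9]
tool_rot: [-3.141, -0.001, 1.573]
force: [-0.1, 0.9, 0.9]
width: 85.4
```

```bash
python3 -c "
from h import *
st();shot('wrist','w2');plan(450,-300,330,1.57)"
```

```text
t 3.88 tcp [450.2 -68.1 329.9] rot [-3.141e+00 -1.000e-03  1.573e+00] q [-0.06  0.24  0.19  1.89 -0.05  1.02  1.72] F [-0.1  0.9  0.9] w 85.4
row [-0.23, 0.0002, 0.0, 0.0, 0.0, 0.0] minrows 3.7
```

View pics/w2.png

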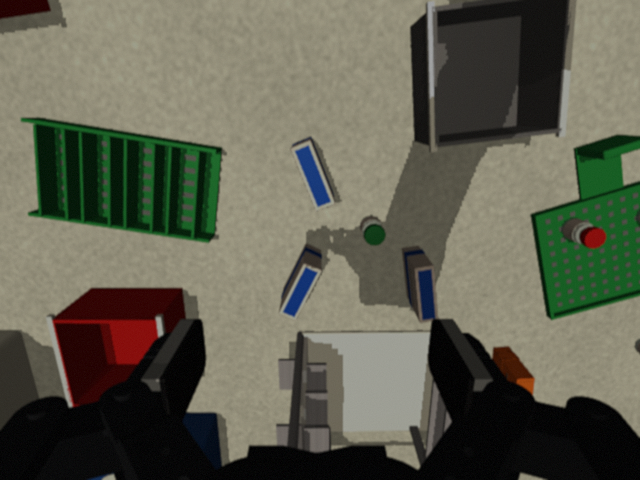

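>>> {"fn": "move_arm", "kwargs": {
  "moves": [
    [[-0.23,0,0,0,0,0],[-0.23,0,0,0,0,0],[-0.23,0,0,0,0,0],[-0.23,0,0,0,0,0],[-0.23,0,0,0,0,0],[-0.23,0,0,0,0,0],[-0.23,0,0,0,0,0]]
  ]
}}

```text
clock: 4.8
eef_pos: [450.7, -297.7, 329.9]
tool_rot: [3.141, -0.001, 1.574]
force: [0.6, 0.2, 0.0]
width: 85.2
```

```bash
python3 -c "
from h import *
st();shot('wrist','w3')"
```

```text
t 4.80 tcp [ 450.7 -297.7  329.9] rot [ 3.141e+00 -1.000e-03  1.574e+00] q [ 0.33  0.38  0.28  1.69 -0.12  1.09  2.23] F [0.6 0.2 0. ] w 85.2
```

View pics/w3.png

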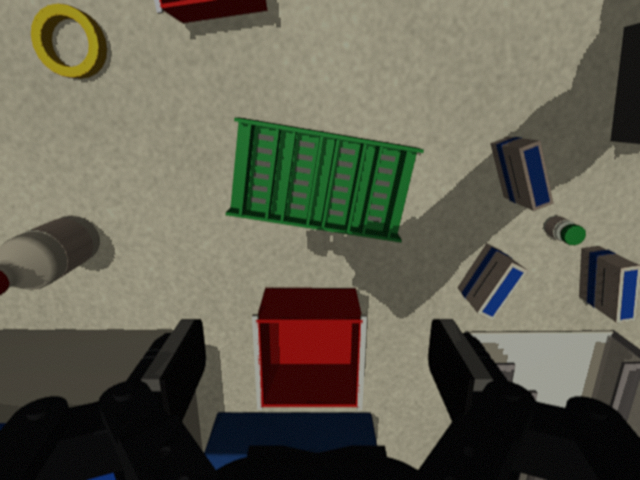

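The second view shows three cartons with tops at about (313,173), (301,290) and (425,290), and a green vial at (374,232). The third view shows the sorter corners at about (237,119), (422,150), (400,240) and (228,213), and the bin rim over roughly (257–363, 318–407). I'll zoom in to get precise corners.

```bash
cat > z.py <<'E'
import cv2,sys
n,x,y,w,h,k,o=sys.argv[1:]
x,y,w,h,k=map(int,(x,y,w,h,k))
im=cv2.imread(f"pics/{n}.png")[y:y+h,x:x+w]
im=cv2.resize(im,None,fx=k,fy=k,interpolation=cv2.INTER_CUBIC)
for i in range(0,w,20): cv2.putText(im,str(x+i),(i*k,8),0,.33,(255,255,255),1);cv2.line(im,(i*k,10),(i*k,16),(0,255,255),1)
for i in range(0,h,20): cv2.putText(im,str(y+i),(0,i*k+4),0,.33,(255,255,255),1);cv2.line(im,(24,i*k),(30,i*k),(0,255,255),1)
cv2.imwrite(f"pics/{o}.png",im)
E
python3 z.py w2 270 130 190 150 4 c1; python3 z.py w2 270 230 190 110 4 c2; python3 z.py w3 215 105 220 145 3 c3; python3 z.py w1 250 110 180 150 4 c4
```

```text
(no output)
```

View pics/c1.png

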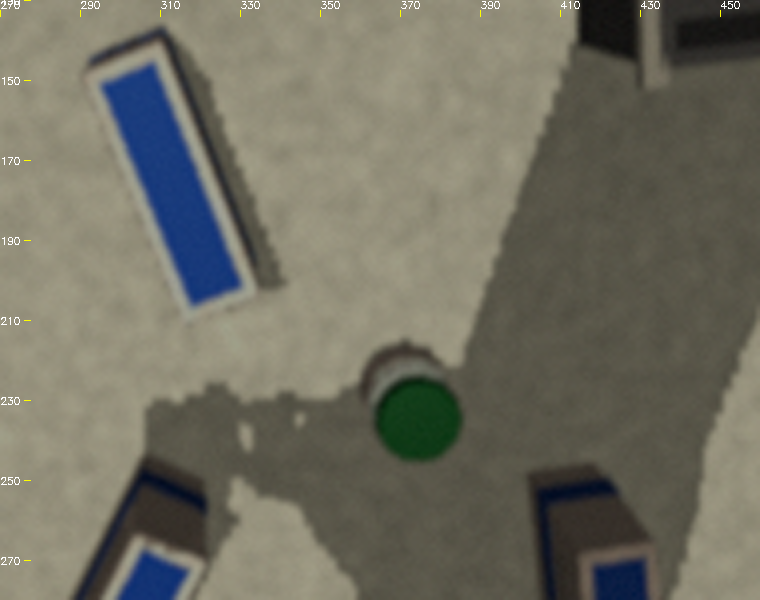

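View pics/c2.png

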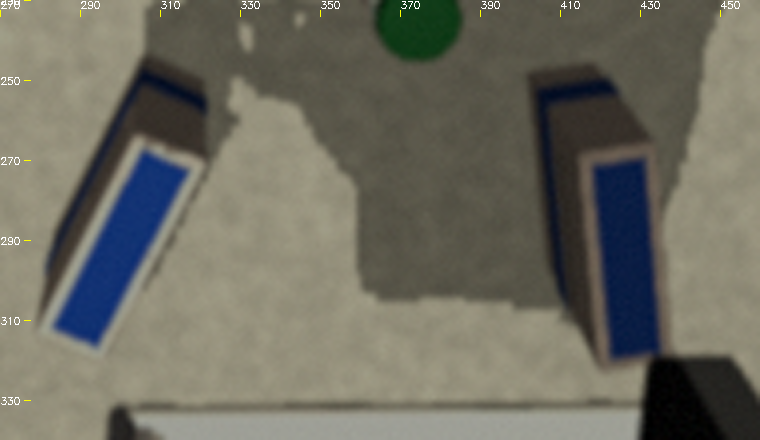

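View pics/c3.png

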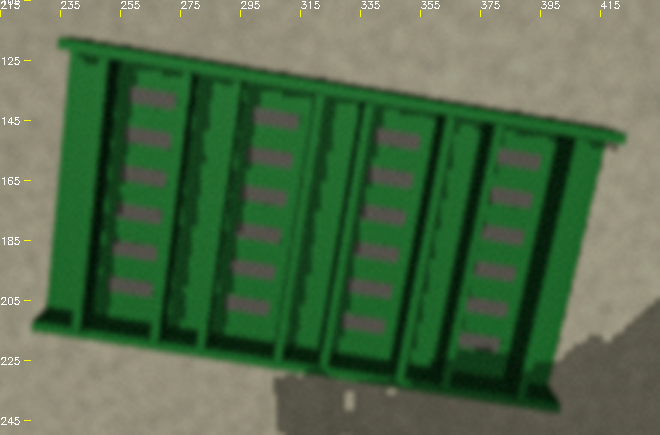

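View pics/c4.png

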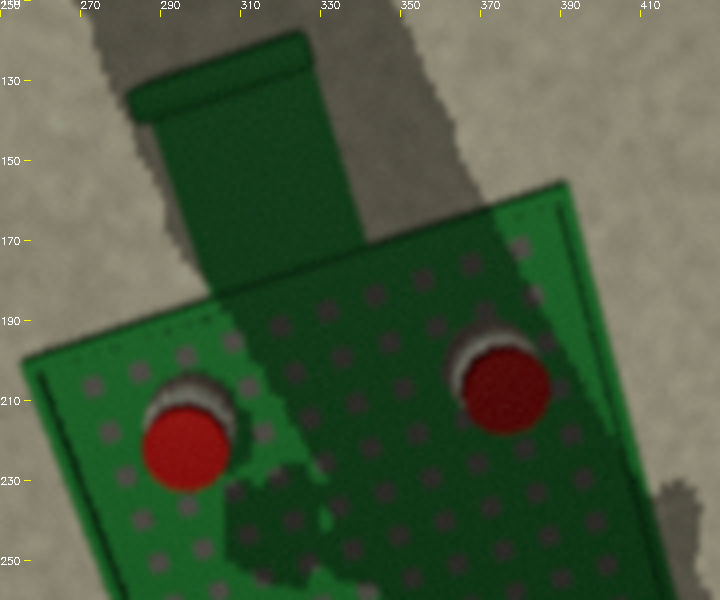

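```bash
cat >> h.py <<'E'
HE=dict(fov_y=62.992840311438854,cx=316.5347308403886,cy=243.07711567205547,hand_eye=np.array([[ 9.99999880e-01,  3.80916878e-04,  3.06827711e-04, 8.62871754e-01],[ 4.58849872e-04, -9.47837359e-01, -3.18754029e-01,-8.26858147e+01],[ 1.69403978e-04,  3.18754131e-01, -9.47837420e-01,-1.43580462e+02],[0,0,0,1.]]))
S={"w1":dict(eef_pos=np.array([468.7,271.6,329.7]),tool_rot=np.array([-3.14,0,1.573])),
"w2":dict(eef_pos=np.array([450.2,-68.1,329.9]),tool_rot=np.array([-3.141,-.001,1.573])),
"w3":dict(eef_pos=np.array([450.7,-297.7,329.9]),tool_rot=np.array([3.141,-.001,1.574]))}
def W(v,uv,z): return atz(HE,uv,z,S[v])
E
cat > m.py <<'E'
from h import *
np.set_printoptions(precision=1,suppress=True)
def crop(l,k,o): return [np.array(p)/k+np.array(o) for p in l]
def rect(v,pts,z,nm):
    P=np.array([W(v,p,z)[:2] for p in pts]); e=np.roll(P,-1,0)-P
    L=np.linalg.norm(e,axis=1); print(nm,"c",P.mean(0),"edges",L,"ang",np.degrees(np.arctan2(e[:,1],e[:,0])))
    return P
rect("w2",crop([(85,78),(158,45),(258,292),(186,318)],4,(270,130)),70,"A")
rect("w2",crop([(135,133),(207,158),(98,353),(38,330)],4,(270,230)),70,"B")
rect("w2",crop([(580,150),(655,143),(668,352),(602,368)],4,(270,230)),70,"C")
print("green",W("w2",(374.5,234.5),46))
print("red",W("w1",(296.5,222.2),50),W("w1",(376.3,207.5),50))
rect("w1",[(255.5,200),(391.8,155.8),(419,270),(299,306)],12,"sheet")
print("grip",W("w1",(305.5,129.5),51))
rect("w3",[(235,117.7),(423.3,151.7),(401,241.7),(226,214.3)],30,"sorter")
P=[W("w3",p,4)[:2] for p in crop([(141.5,192.5),(262.5,213),(381,232),(500,251.5)],3,(215,105))]
P=np.array(P);print("slots",P,np.linalg.norm(np.diff(P,axis=0),axis=1),"mean",P.mean(0),"ang",np.degrees(np.arctan2(*(P[3]-P[0])[::-1])))
E
python3 m.py; python3 z.py w3 245 280 130 135 4 c5;python3 z.py w2 270 320 180 160 4 c6; python3 z.py top0 265 110 110 105 6 c7;python3 z.py scene0 220 250 140 140 5 c8
```

```text
A c [430.9 -70.5] edges [20.1 68.1 20.2 66.9] ang [ 113.7   22.5  -69.6 -157.6]
B c [560.9 -86.1] edges [21.3 68.7 18.8 67.5] ang [  69.6  -27.1 -113.5  155. ]
C c [563.8  58.2] edges [20.7 66.1 19.4 69.5] ang [  95.9    8.8  -74.2 -170. ]
green [500.7  -0.7  46. ]
red [503.3 250.   50. ] [486.3 338.5  50. ]
sheet c [531.1 302.7] edges [168.3 148.9 161.5 150.1] ang [ 108.1   17.   -71.5 -160.4]
grip [403.4 260.8  51. ]
sorter c [ 445.7 -290.3] edges [209.3 106.5 209.1 108.7] ang [ 80.3  -9.3 -99.1 170.8]
slots [[ 433.5 -361.3]
 [ 441.5 -313.4]
 [ 449.  -266. ]
 [ 456.7 -217.9]] [48.5 48.  48.7] mean [ 445.2 -289.7] ang 80.80966174301632
```

View pics/c5.png

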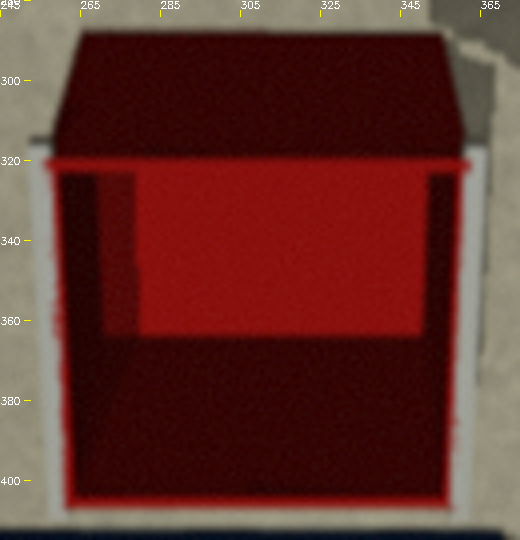

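View pics/c6.png

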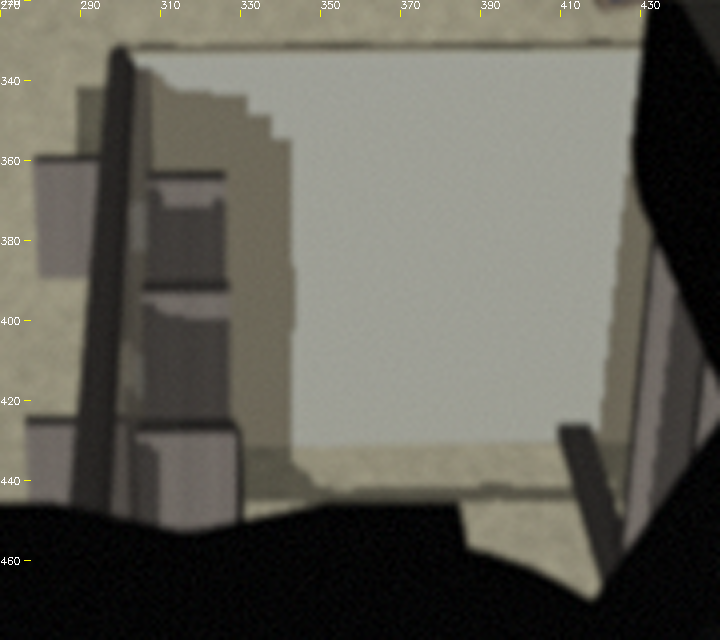

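View pics/c7.png

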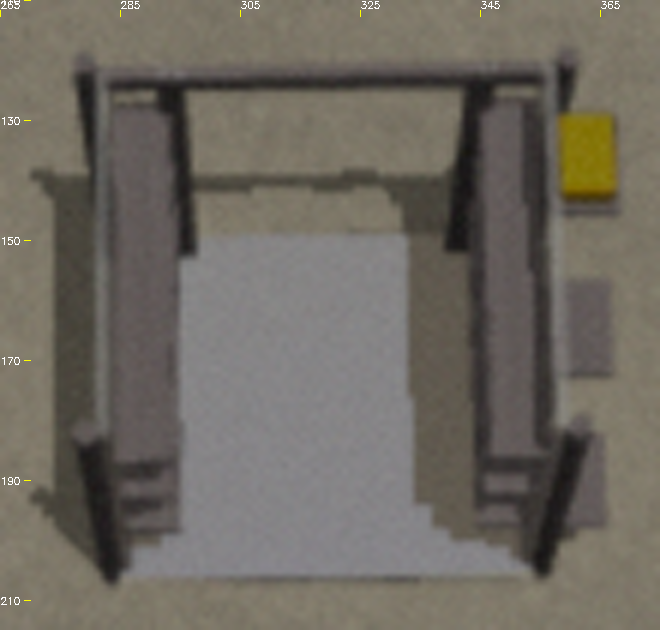

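View pics/c8.png

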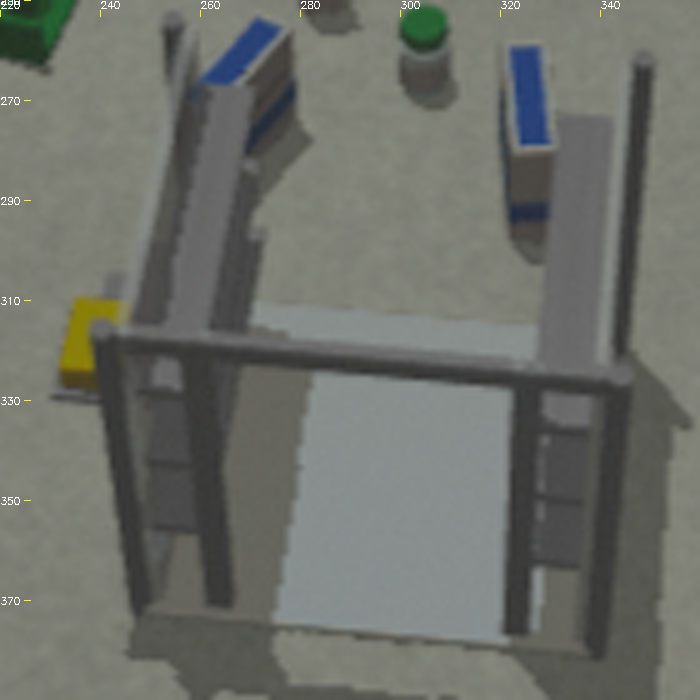

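Run:
```python
from h import *
np.set_printoptions(precision=1,suppress=True)
dt,_=shot("top");ds,_=shot("scene")
for us in[(237,316),(239,317)]:
    print("marker",tri([ray(dt,(363,135.8)),ray(ds,us)]))
T=lambda p,z:atz(dt,(p[0]/6+265,p[1]/6+110),z)
# rack: rear post tops / front post tops from top cam; scene
print("front base corners z0",T((108,577),0),T((545,577),0))
print("ledges pix rows at z: ")
for z in (70,120,170): print(z,T((588,155),z),T((590,330),z),T((588,490),z))
Sc=lambda p,z:atz(ds,(p[0]/5+220,p[1]/5+250),z)
print("back bar top:",tri([ray(dt,(95/6+265,75/6+110)),ray(ds,(100/5+220,325/5+250))]),tri([ray(dt,(555/6+265-0,70/6+110)),ray(ds,(100/5+220,325/5+250))]),tri([ray(dt,(90/6+265,70/6+110)),ray(ds,(625/5+220,373/5+250))]))
print("front bin rim z85",[W("w3",(p[0]/4+245,p[1]/4+280),85) for p in((50,163),(468,163),(452,507),(66,507))])
# front bottom edge from wrist w2
print("rack floor front z0",W("w2",(270+130/4,320+48/4),0),W("w2",(270+640/4,320+44/4),0))
# compare cams: sheet, green, carton A
print("green top",atz(dt,(324,258),46),"red",atz(dt,(197,264),50),atz(dt,(230.5,257.5),50))
```

```text
marker (array([ 792.5, -101.8,  170.9]), [np.float64(0.6728224074926743), np.float64(0.6728224074927026)])
marker (array([ 793. , -100. ,  168.8]), [np.float64(2.767097950234507), np.float64(2.767097950234532)])
front base corners z0 [656.2 109.1   0. ] [655.2 -94.8   0. ]
ledges pix rows at z: 
70 [ 835.3 -112.8   70. ] [ 751.1 -111.7   70. ] [ 675.7 -109.    70. ]
120 [ 814.1 -107.7  120. ] [ 732.9 -106.6  120. ] [ 660.2 -104.   120. ]
170 [ 792.9 -102.6  170. ] [ 714.7 -101.6  170. ] [644.7 -99.  170. ]
back bar top: (array([821. ,  12.3, 244.2]), [np.float64(93.3570624145986), np.float64(93.35706241459859)]) (array([814.7, -86.7, 207.6]), [np.float64(0.7468137769623279), np.float64(0.7468137769623482)]) (array([814.4, 111.2, 209.3]), [np.float64(4.572962578876128), np.float64(4.572962578876148)])
front bin rim z85 [array([ 590.9, -362.5,   85. ]), array([ 590.6, -245.3,   85. ]), array([ 709.1, -245.5,   85. ]), array([ 709.3, -363. ,   85. ])]
rack floor front z0 [656. -86.   0.] [654.2  89.9   0. ]
green top [499.8  -3.2  46. ] red [484.7 332.8  50. ] [501.7 244.7  50. ]
```

The marker triangulates to z ≈ 170, so it marks the uppermost rails. The bin is centred at (650,-304) and measures 118 mm, as expected. I'll take a dedicated look at the rack before gripping anything.

```bash
python3 -c "
from h import *
plan(620,10,400,1.57)"
```

```text
row [0.3101, 0.1698, -0.07, 0.0, 0.0, 0.0] minrows 5.8
```

>>> {"fn": "move_arm", "kwargs": {
  "moves": [
    [[0.3101,0.1698,-0.07,0,0,0],[0.3101,0.1698,-0.07,0,0,0],[0.3101,0.1698,-0.07,0,0,0],[0.3101,0.1698,-0.07,0,0,0],[0.3101,0.1698,-0.07,0,0,0],[0.3101,0.1698,-0.07,0,0,0],[0.3101,0.1698,-0.07,0,0,0],[0.3101,0.1698,-0.07,0,0,0],[0.3101,0.1698,-0.07,0,0,0]]
  ]
}}

```text
clock: 6.08
eef_pos: [619.3, 8.2, 400.0]
tool_rot: [-3.141, 0.001, 1.567]
force: [0.4, -0.3, -0.3]
width: 85.3
```

```bash
python3 -c "
from h import *
s=st();print(s['eef_pos'],s['tool_rot']);shot('wrist','w4')"; python3 z.py w4 190 60 260 200 3 c9
```

```text
t 6.08 tcp [619.3   8.2 400. ] rot [-3.141e+00  1.000e-03  1.567e+00] q [-0.18  0.46  0.21  1.35 -0.09  1.34  1.59] F [ 0.4 -0.3 -0.3] w 85.3
[619.26839286   8.24451544 400.02815336] [-3.14110960e+00  8.19109341e-04  1.56749156e+00]
```

View pics/w4.png

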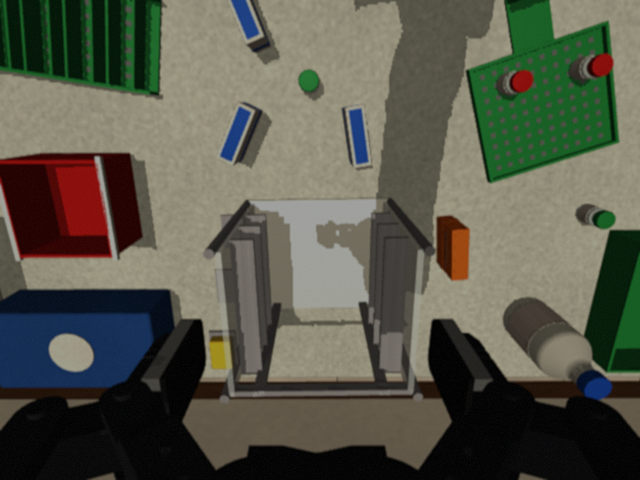

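View pics/c9.png

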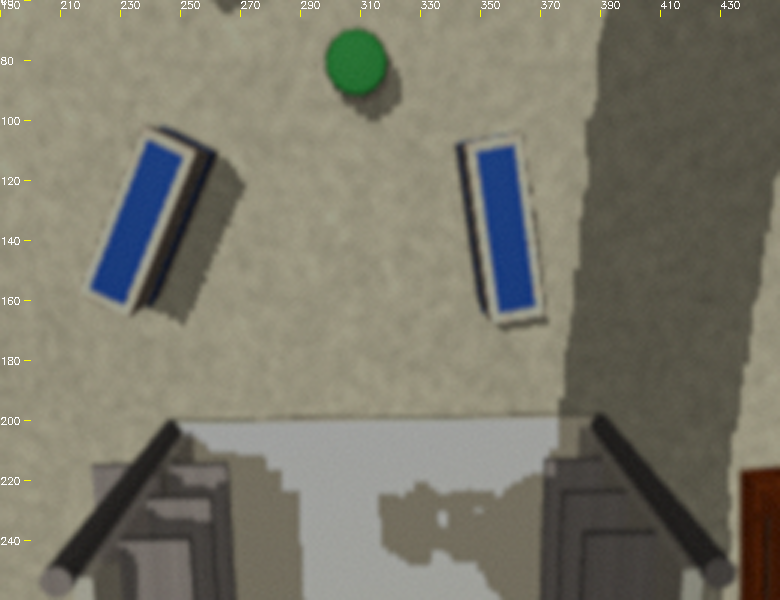

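The view shows the front post tops at (209,253) and (429,251), and inner front corners of the top rails at about (253,240) and (384,237).

```bash
cat >> h.py <<'E'
S["w4"]=dict(eef_pos=np.array([619.27,8.24,400.03]),tool_rot=np.array([-3.1411,.0008,1.5675]))
E
python3 z.py w4 190 230 260 175 3 c10
python3 - <<'E'
from h import *
np.set_printoptions(precision=1,suppress=True)
for n,p,z in [("fpostL",(209,253.3),206),("fpostR",(429.3,250.7),206),("bL",(248.3,201.7),0),("bR",(389.3,200),0),("railL",(253.3,239.5),170),("railR",(384.3,237.3),170),
 ("A?",(0,0),0)]: print(n,W("w4",p,z))
E
```

```text
fpostL [659.6 -90.  206. ]
fpostR [657.7 111.9 206. ]
bL [657.1 -88.    0. ]
bR [655.4 111.2   0. ]
railL [658.1 -54.8 170. ]
railR [656.2  76.5 170. ]
A? [ 407.  -374.3    0. ]
```

View pics/c10.png

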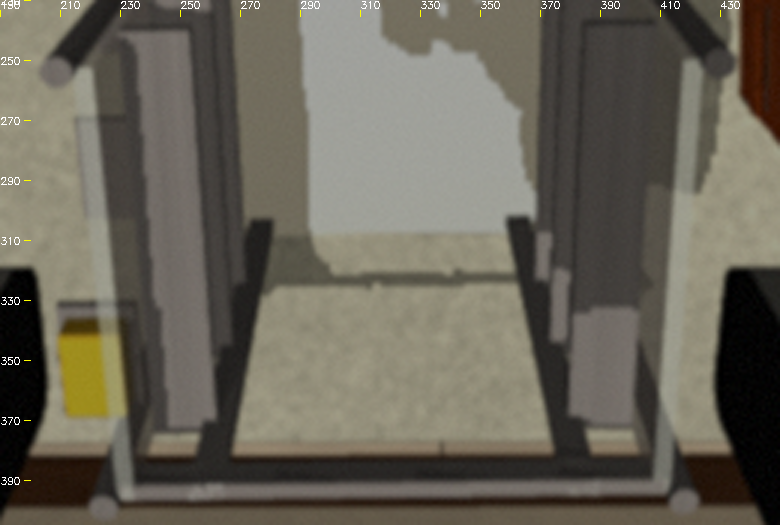

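Run:
```python
from h import *
np.set_printoptions(precision=1,suppress=True)
for n,p,z in [("bpostL",(224.3,398.3),206),("bpostR",(417.7,396.7),206),("railL",(262.3,370),170),("railR",(380,368.7),170),("mark",(190+95/3,230+375/3),170)]: print(n,W("w4",p,z))
q=lambda p:np.array(p)/3+np.array([190,60])
for nm,pts in [("B",[(150,128),(195,150),(130,312),(85,290)]),("C",[(465,143),(520,135),(545,312),(493,327)])]:
    P=np.array([W("w4",q(p),70)[:2] for p in pts]);e=np.roll(P,-1,0)-P
    print(nm,P.mean(0),np.linalg.norm(e,axis=1),np.degrees(np.arctan2(e[:,1],e[:,0])))
print("green",W("w4",q((357,62)),46))
for p in((598,65),(521,82)): print("red",W("w4",p,50))
print(W("w4",(599,218),46))
```

```text
bpostL [821.5 -88.7 206. ]
bpostR [820. 114. 206.]
railL [813.1 -53.2 170. ]
railR [811.8  79.7 170. ]
mark [793.2 -97.5 170. ]
B [561.  -84.5] [18.5 67.6 19.3 67.2] [  64.4  -25.6 -116.7  153.8]
C [565.2  58.2] [21.  67.6 21.4 70.7] [  97.6   10.4  -74.1 -169.8]
green [502.2   0.3  46. ]
red [487.  333.6  50. ]
red [504.8 247.9  50. ]
[670.3 378.8  46. ]
```

```bash
python3 -c "
from h import *
print(W('w2',(594,237),50))
plan(503,250,150,0.46)"
```

```text
[502.0094941  248.03989466  50.        ]
row [0.2399, -0.1172, 0.25, 0.0, 0.0, 1.11] minrows 5.9
```

>>> {"fn": "move_arm", "kwargs": {
  "moves": [
    [[0.2399,-0.1172,0.25,0,0,1.11],[0.2399,-0.1172,0.25,0,0,1.11],[0.2399,-0.1172,0.25,0,0,1.11],[0.2399,-0.1172,0.25,0,0,1.11],[0.2399,-0.1172,0.25,0,0,1.11],[0.2399,-0.1172,0.25,0,0,1.11],[0.2399,-0.1172,0.25,0,0,1.11],[0.2399,-0.1172,0.25,0,0,1.11],[0.2399,-0.1172,0.25,0,0,1.11],[0.2399,-0.1172,0.25,0,0,1.11],[0.2399,-0.1172,0.25,0,0,1.11]]
  ],
  "jaw": 0.7
}}

```text
clock: 7.5
eef_pos: [503.5, 249.5, 150.5]
tool_rot: [-3.141, -0.001, 0.459]
force: [0.3, -0.7, -0.3]
width: 59.9
```

```bash
cat >> h.py <<'E'
def blobs(d,s,lo,hi,z,amin=60):
    hsv=cv2.cvtColor(d["color"],cv2.COLOR_BGR2HSV); m=cv2.inRange(hsv,lo,hi)
    if lo[0]==0: m|=cv2.inRange(hsv,(172,lo[1],lo[2]),(180,255,255))
    n,l,stt,c=cv2.connectedComponentsWithStats(m)
    for i in range(1,n):
        if stt[i,4]>amin: print("blob",c[i].round(1),stt[i,4],"bbox",stt[i,:4],"at",atz(d,c[i],z,s).round(1))
E
python3 -c "
from h import *
s=st();d,s=shot('wrist','w5');blobs(d,s,(0,120,60),(8,255,255),50);print(atz(d,(0,0),0,s))"
```

```text
t 7.50 tcp [503.5 249.5 150.5] rot [-3.141e+00 -1.000e-03  4.590e-01] q [-0.76  0.64  0.39  1.86 -0.35  0.71  0.29] F [ 0.3 -0.7 -0.3] w 59.9
blob [358.  103.2] 1392 bbox [338  81  42  44] at [486.6 338.9  50. ]
blob [316.8 243.6] 986 bbox [299 227  36  34] at [503.4 250.2  50. ]
[250.2477824  294.31296349   0.        ]
```

View pics/w5.png

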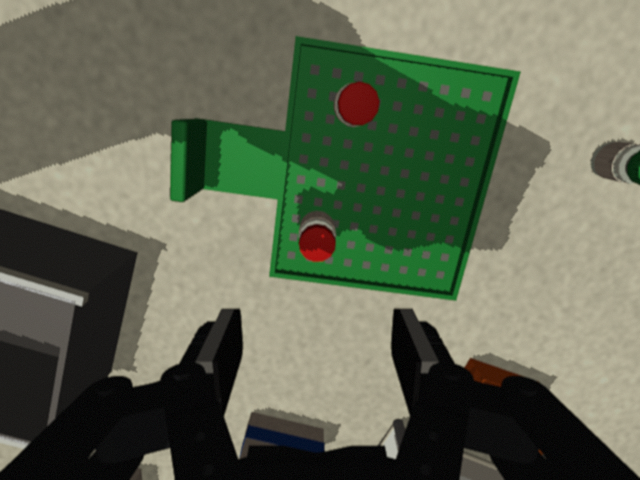

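Both vials are confirmed, at (503,250) and (487,339). Descending on the nearer one.

>>> {"fn": "move_arm", "kwargs": {
  "moves": [
    [[0,0,0.04,0,0,0],[0,0,0.08,0,0,0],[0,0,0.11,0,0,0],[0,0,0.125,0,0,0],[0,0,0.132,0,0,0],[0,0,0.132,0,0,0]]
  ]
}}

```text
clock: 8.3
eef_pos: [503.3, 250.1, 18.4]
tool_rot: [-3.142, -0.001, 0.46]
force: [-0.4, -0.5, 0.1]
width: 59.9
```

>>> {"fn": "move_arm", "kwargs": {
  "moves": [
    [[0,0,0,0,0,0],[0,0,0,0,0,0],[0,0,0,0,0,0],[0,0,0,0,0,0],[0,0,0,0,0,0],[0,0,0,0,0,0]]
  ],
  "jaw": 0
}}

```text
clock: 9.05
eef_pos: [503.5, 250.4, 19.1]
tool_rot: [-3.141, -0.002, 0.46]
force: [-0.5, 0.1, 5.8]
width: 24.5
```

```bash
python3 -c "
from h import *
st();json.dump([503,250,18,0,0,.46],open('cmd.json','w'))
plan(503,250,260,.46); plan(640,-320,260,-.1)
plan(640,-320,75,-.1)"
```

```text
t 9.05 tcp [503.5 250.4  19.1] rot [-3.141e+00 -2.000e-03  4.600e-01] q [-0.67  0.84  0.26  1.92 -0.46  0.44  0.38] F [-0.5  0.1  5.8] w 24.5
row [-0.0, 0.0, -0.242, 0.0, 0.0, 0.0] minrows 3.9
row [-0.1303, 0.5716, 0.0, 0.0, 0.0, 0.56] minrows 9.4
row [0.0, -0.0, 0.185, 0.0, 0.0, 0.0] minrows 3.0
```

>>> {"fn": "move_arm", "kwargs": {
  "moves": [
    [[0,0,-0.05,0,0,0],[0,0,-0.11,0,0,0],[0,0,-0.17,0,0,0],[0,0,-0.23,0,0,0],[0,0,-0.242,0,0,0],[-0.01,0.05,-0.242,0,0,0.05],[-0.1303,0.5716,-0.242,0,0,0.56],[-0.1303,0.5716,-0.242,0,0,0.56],[-0.1303,0.5716,-0.242,0,0,0.56],[-0.1303,0.5716,-0.242,0,0,0.56],[-0.1303,0.5716,-0.242,0,0,0.56],[-0.1303,0.5716,-0.242,0,0,0.56],[-0.1303,0.5716,-0.242,0,0,0.56],[-0.1303,0.5716,-0.242,0,0,0.56],[-0.1303,0.5716,-0.242,0,0,0.56],[-0.1303,0.5716,-0.242,0,0,0.56],[-0.1303,0.5716,-0.242,0,0,0.56]]
  ]
}}

```text
clock: 11.18
eef_pos: [639.6, -318.7, 258.7]
tool_rot: [-3.139, 0.002, -0.1]
force: [-0.1, 0.3, 0.2]
width: 24.6
```

```bash
python3 -c "
from h import *
st()"
```

```text
t 11.18 tcp [ 639.6 -318.7  258.7] rot [-3.139e+00  2.000e-03 -1.000e-01] q [ 0.14  0.77  0.58  1.28 -0.42  1.21  0.64] F [-0.1  0.3  0.2] w 24.6
```

>>> {"fn": "move_arm", "kwargs": {
  "moves": [
    [[0,0,0.06,0,0,0],[0,0,0.12,0,0,0],[0,0,0.16,0,0,0],[0,0,0.185,0,0,0],[0,0,0.185,0,0,0]]
  ]
}}

```text
clock: 11.8
eef_pos: [638.9, -316.6, 72.6]
tool_rot: [-3.138, 0.005, -0.098]
force: [0.5, -0.8, 0.2]
width: 24.8
```

>>> {"fn": "move_arm", "kwargs": {
  "moves": [
    [[0,0,0,0,0,0],[0,0,0,0,0,0],[0,0,0,0,0,0],[0,0,0,0,0,0]]
  ],
  "jaw": 0.55
}}

```text
clock: 12.3
eef_pos: [640.1, -320.2, 75.6]
tool_rot: [3.141, -0.001, -0.1]
force: [-0.4, -0.3, -0.2]
width: 47.1
```

```bash
python3 -c "
from h import *
st()
plan(640,-320,260,-.1); plan(487,339,260,.5);plan(487,339,18,.5)"
```

```text
t 12.30 tcp [ 640.1 -320.2   75.6] rot [ 3.141e+00 -1.000e-03 -1.000e-01] q [ 0.17  0.95  0.49  1.44 -0.52  0.88  0.72] F [-0.4 -0.3 -0.2] w 47.1
row [0.0, 0.0, -0.185, 0.0, 0.0, 0.0] minrows 3.0
row [-0.218, -0.6404, -0.0, 0.0, 0.0, -0.6] minrows 10.8
row [0.0, -0.0, 0.242, 0.0, 0.0, 0.0] minrows 3.9
```

>>> {"fn": "move_arm", "kwargs": {
  "moves": [
    [[0,0,-0.06,0,0,0],[0,0,-0.12,0,0,0],[0,0,-0.185,0,0,0],[0,0,-0.185,0,0,0],[-0.218,-0.6404,-0.185,0,0,-0.6],[-0.218,-0.6404,-0.185,0,0,-0.6],[-0.218,-0.6404,-0.185,0,0,-0.6],[-0.218,-0.6404,-0.185,0,0,-0.6],[-0.218,-0.6404,-0.185,0,0,-0.6],[-0.218,-0.6404,-0.185,0,0,-0.6],[-0.218,-0.6404,-0.185,0,0,-0.6],[-0.218,-0.6404,-0.185,0,0,-0.6],[-0.218,-0.6404,-0.185,0,0,-0.6],[-0.218,-0.6404,-0.185,0,0,-0.6],[-0.218,-0.6404,-0.185,0,0,-0.6],[-0.218,-0.6404,-0.075,0,0,-0.6],[-0.218,-0.6404,-0.075,0,0,-0.6],[-0.218,-0.6404,-0.075,0,0,-0.6],[-0.218,-0.6404,-0.075,0,0,-0.6]]
  ],
  "jaw": 0.7
}}

```text
clock: 14.68
eef_pos: [488.0, 339.0, 151.3]
tool_rot: [3.141, -0.002, 0.499]
force: [-0.3, -0.3, 0.6]
width: 60.1
```

```bash
python3 -c "
from h import *
s=st();d,s=shot('wrist','w6');blobs(d,s,(0,120,60),(8,255,255),50)
shot('top','t6');shot('scene','s6')
json.dump([487,339,150,0,0,.5],open('cmd.json','w'))"; python3 z.py t6 380 160 120 100 5 c11
```

```text
t 14.68 tcp [488.  339.  151.3] rot [ 3.141e+00 -2.000e-03  4.990e-01] q [-0.9   0.68  0.39  1.77 -0.35  0.77  0.17] F [-0.3 -0.3  0.6] w 60.1
blob [314.4 242.6] 983 bbox [297 226  36  35] at [486.5 339.4  50. ]
```

View pics/c11.png

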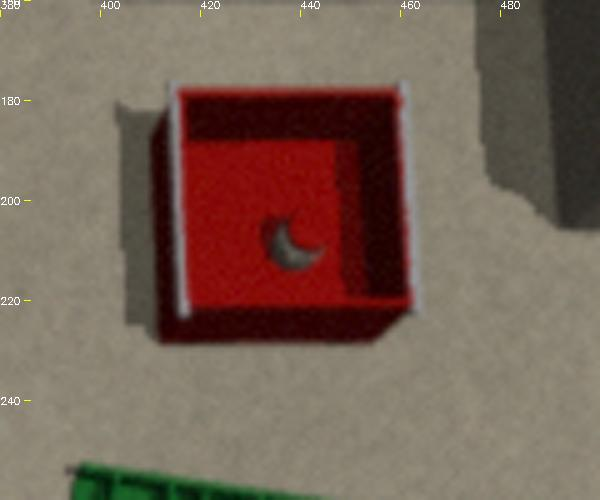

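View pics/w6.png

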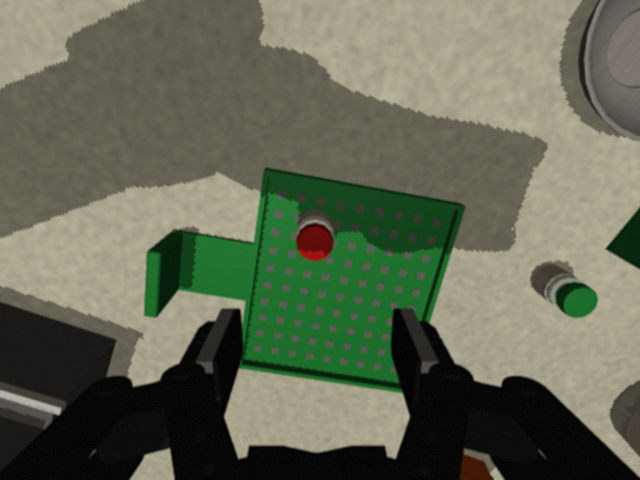

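The first vial is in the bin, standing at about (437,207) in the top view. The second still stands at (487,339), at wrist pixel (314,243). Descending.

>>> {"fn": "move_arm", "kwargs": {
  "moves": [
    [[0,0,0.04,0,0,0],[0,0,0.08,0,0,0],[0,0,0.11,0,0,0],[0,0,0.125,0,0,0],[0,0,0.132,0,0,0],[0,0,0.132,0,0,0]]
  ]
}}

```text
clock: 15.58
eef_pos: [487.5, 339.3, 18.7]
tool_rot: [-3.141, -0.001, 0.5]
force: [-0.4, -0.2, 1.1]
width: 59.7
```

>>> {"fn": "move_arm", "kwargs": {
  "moves": [
    [[0,0,0,0,0,0],[0,0,0,0,0,0],[0,0,0,0,0,0],[0,0,0,0,0,0],[0,0,0,0,0,0],[0,0,0,0,0,0]]
  ],
  "jaw": 0
}}

```text
clock: 16.32
eef_pos: [487.5, 339.3, 19.1]
tool_rot: [-3.141, -0.002, 0.5]
force: [-0.9, -1.2, 6.4]
width: 24.5
```

```bash
python3 -c "
from h import *
st();json.dump([487,339,18,0,0,.5],open('cmd.json','w'))
plan(665,-283,260,-.1)"
```

```text
t 16.32 tcp [487.5 339.3  19.1] rot [-3.141e+00 -2.000e-03  5.000e-01] q [-0.83  0.86  0.28  1.83 -0.44  0.51  0.25] F [-0.9 -1.2  6.4] w 24.5
row [-0.142, 0.6312, -0.242, 0.0, 0.0, 0.6] minrows 11.1
```

>>> {"fn": "move_arm", "kwargs": {
  "moves": [
    [[0,0,-0.05,0,0,0],[0,0,-0.11,0,0,0],[0,0,-0.17,0,0,0],[0,0,-0.23,0,0,0],[0,0,-0.242,0,0,0],[-0.01,0.05,-0.242,0,0,0.05],[-0.142,0.6312,-0.242,0,0,0.6],[-0.142,0.6312,-0.242,0,0,0.6],[-0.142,0.6312,-0.242,0,0,0.6],[-0.142,0.6312,-0.242,0,0,0.6],[-0.142,0.6312,-0.242,0,0,0.6],[-0.142,0.6312,-0.242,0,0,0.6],[-0.142,0.6312,-0.242,0,0,0.6],[-0.142,0.6312,-0.242,0,0,0.6],[-0.142,0.6312,-0.242,0,0,0.6],[-0.142,0.6312,-0.242,0,0,0.6],[-0.142,0.6312,-0.242,0,0,0.6],[-0.142,0.6312,-0.242,0,0,0.6],[-0.142,0.6312,-0.242,0,0,0.6]]
  ]
}}

```text
clock: 18.7
eef_pos: [665.2, -280.7, 259.6]
tool_rot: [-3.14, 0.001, -0.098]
force: [0.4, 1.0, -0.2]
width: 24.4
```

>>> {"fn": "move_arm", "kwargs": {
  "moves": [
    [[0,0,0.06,0,0,0],[0,0,0.12,0,0,0],[0,0,0.16,0,0,0],[0,0,0.185,0,0,0],[0,0,0.185,0,0,0],[0,0,0.185,0,0,0]]
  ]
}}

```text
clock: 19.45
eef_pos: [666.0, -282.8, 76.5]
tool_rot: [3.141, -0.002, -0.099]
force: [-0.0, -0.4, 0.4]
width: 24.6
```

>>> {"fn": "move_arm", "kwargs": {
  "moves": [
    [[0,0,0,0,0,0],[0,0,0,0,0,0],[0,0,0,0,0,0],[0,0,0,0,0,0]]
  ],
  "jaw": 0.5
}}

```text
clock: 19.95
eef_pos: [665.0, -283.1, 75.2]
tool_rot: [-3.142, -0.0, -0.1]
force: [-0.1, 0.2, -0.2]
width: 43.0
```

```bash
python3 -c "
from h import *
st()
plan(665,-283,260,-.1); plan(405,260,260,.31)"
```

```text
t 19.95 tcp [ 665.  -283.1   75.2] rot [-3.142 -0.    -0.1  ] q [ 0.12  0.96  0.49  1.41 -0.51  0.9   0.65] F [-0.1  0.2 -0.2] w 43.0
row [0.0, 0.0, 0.0, 0.0, 0.0, 0.0] minrows 0.0
row [-0.3129, -0.5143, -0.0, 0.0, 0.0, -0.41] minrows 9.6
```

>>> {"fn": "move_arm", "kwargs": {
  "moves": [
    [[0,0,-0.06,0,0,0],[0,0,-0.12,0,0,0],[0,0,-0.185,0,0,0],[0,0,-0.185,0,0,0],[-0.3129,-0.5143,-0.185,0,0,-0.41],[-0.3129,-0.5143,-0.185,0,0,-0.41],[-0.3129,-0.5143,-0.185,0,0,-0.41],[-0.3129,-0.5143,-0.185,0,0,-0.41],[-0.3129,-0.5143,-0.185,0,0,-0.41],[-0.3129,-0.5143,-0.185,0,0,-0.41],[-0.3129,-0.5143,-0.185,0,0,-0.41],[-0.3129,-0.5143,-0.185,0,0,-0.41],[-0.3129,-0.5143,-0.185,0,0,-0.41],[-0.3129,-0.5143,-0.185,0,0,-0.41],[-0.3129,-0.5143,-0.105,0,0,-0.41],[-0.3129,-0.5143,-0.105,0,0,-0.41],[-0.3129,-0.5143,-0.105,0,0,-0.41]]
  ]
}}

```text
clock: 22.08
eef_pos: [403.5, 259.1, 178.3]
tool_rot: [3.14, 0.004, 0.31]
force: [0.2, 0.6, 0.1]
width: 42.6
```

```bash
python3 -c "
from h import *
json.dump([405,260,180,0,0,.31],open('cmd.json','w'))
s=st();print(s['eef_pos'],s['tool_rot']);d,s=shot('wrist','w7')
shot('top','t7');shot('scene','s7')"; python3 z.py t7 380 160 120 100 5 c11
```

```text
t 22.07 tcp [403.5 259.1 178.3] rot [3.14  0.004 0.31 ] q [-0.94  0.51  0.45  2.04 -0.34  0.67  0.04] F [0.2 0.6 0.1] w 42.6
[403.53720686 259.0673477  178.33276177] [3.1398976  0.00415574 0.30996665]
```

View pics/c11.png

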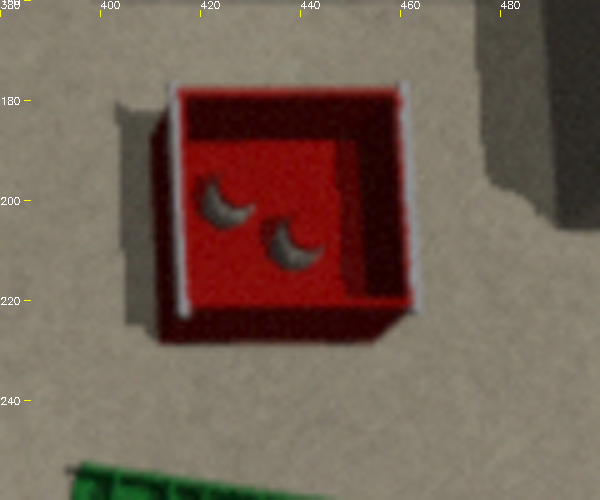

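View pics/w7.png

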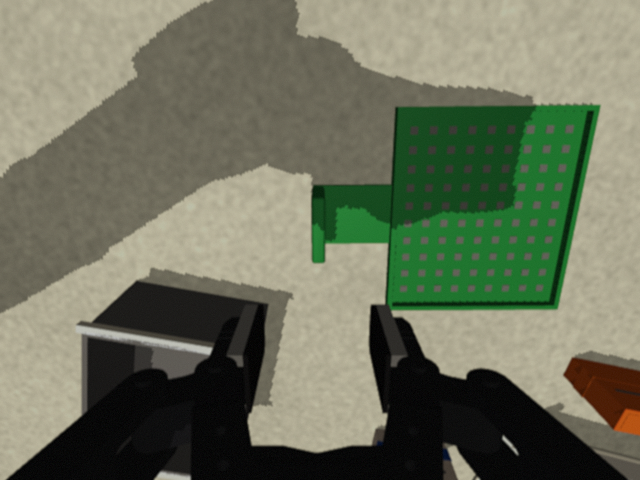

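```bash
python3 z.py w7 290 170 120 110 6 c12
```

```text
(no output)
```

View pics/c12.png

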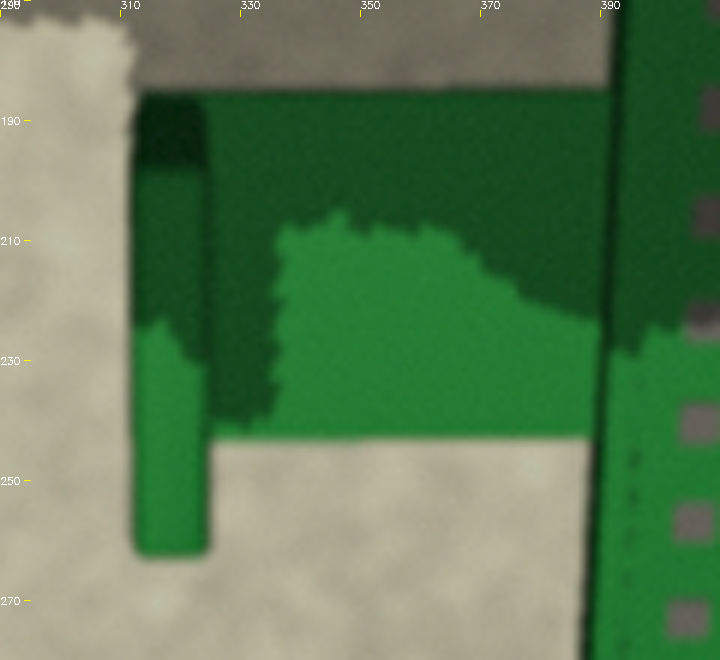

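```bash
cat >> h.py <<'E'
S["w7"]=dict(eef_pos=np.array([403.54,259.07,178.33]),tool_rot=np.array([3.1399,.00416,.30997]))
E
python3 - <<'E'
from h import *
g=W("w7",(318.4,230.3),51);print("grip",g)
a,b=W("w7",(318.4,198),51),W("w7",(318.4,262.7),51);print(np.linalg.norm(a-b),np.degrees(np.arctan2(*(a-b)[[1,0]]))-90)
t,u=W("w7",(350,184.5),4),W("w7",(390,184.5),4);print("tongue edge ang",np.degrees(np.arctan2(*(u-t)[[1,0]])))
t,u=W("w7",(330,243),0),W("w7",(385,243),0);print("tongue edge ang",np.degrees(np.arctan2(*(u-t)[[1,0]])))
plan(*np.round(g[:2]),15,.311)
E
```

```text
grip [404.72575023 260.6009168   51.        ]
48.798568412130244 17.821072658002578
tongue edge ang 17.778197996828617
tongue edge ang 17.81748482416177
row [0.0003, -0.001, 0.165, 0.0, 0.0, -0.001] minrows 2.6
```

>>> {"fn": "move_arm", "kwargs": {
  "moves": [
    [[0,0,0.05,0,0,0],[0,0,0.1,0,0,0],[0,0,0.14,0,0,0],[0,0,0.158,0,0,0],[0,0,0.164,0,0,0],[0,0,0.164,0,0,0],[0,0,0.164,0,0,0]]
  ]
}}

```text
clock: 23.1
eef_pos: [405.7, 260.4, 17.1]
tool_rot: [-3.141, -0.002, 0.31]
force: [-0.0, -0.0, -0.4]
width: 42.7
```

>>> {"fn": "move_arm", "kwargs": {
  "moves": [
    [[0,0,0,0,0,0],[0,0,0,0,0,0],[0,0,0,0,0,0],[0,0,0,0,0,0],[0,0,0,0,0,0],[0,0,0,0,0,0],[0,0,0,0,0,0]]
  ],
  "jaw": 0
}}

```text
clock: 23.98
eef_pos: [404.9, 260.2, 16.6]
tool_rot: [-3.141, -0.0, 0.311]
force: [-1.1, -0.4, 6.3]
width: 9.0
```

```bash
python3 -c "
from h import *
st()
json.dump([405,260,16,0,0,.31],open('cmd.json','w'))
plan(405,260,60,.31)"
```

```text
t 23.98 tcp [404.9 260.2  16.6] rot [-3.141 -0.     0.311] q [-0.76  0.78  0.2   2.13 -0.55  0.27  0.22] F [-1.1 -0.4  6.3] w 9.0
row [0.0, 0.0, -0.044, 0.0, 0.0, 0.0] minrows 0.7
```

>>> {"fn": "move_arm", "kwargs": {
  "moves": [
    [[0,0,-0.005,0,0,0],[0,0,-0.015,0,0,0],[0,0,-0.03,0,0,0],[0,0,-0.05,0,0,0],[0,0,-0.075,0,0,0],[0,0,-0.1,0,0,0],[0,0,-0.13,0,0,0],[0,0,-0.16,0,0,0],[0,0,-0.19,0,0,0],[0,0,-0.205,0,0,0],[0,0,-0.214,0,0,0],[0,0,-0.214,0,0,0]]
  ]
}}

```text
clock: 25.48
eef_pos: [404.8, 259.9, 230.0]
tool_rot: [-3.141, 0.0, 0.31]
force: [-0.7, -0.2, -2.0]
width: 9.4
```

```bash
python3 -c "
from h import *
st()
shot('wrist','w8')
json.dump([405,260,230,0,0,.31],open('cmd.json','w'))
plan(430,8,230,.013)"
```

```text
t 25.48 tcp [404.8 259.9 230. ] rot [-3.141  0.     0.31 ] q [-1.01  0.43  0.53  1.99 -0.3   0.8   0.01] F [-0.7 -0.2 -2. ] w 9.4
row [-0.0531, 0.2476, 0.0, 0.0, 0.0, 0.297] minrows 4.1
```

View pics/w8.png

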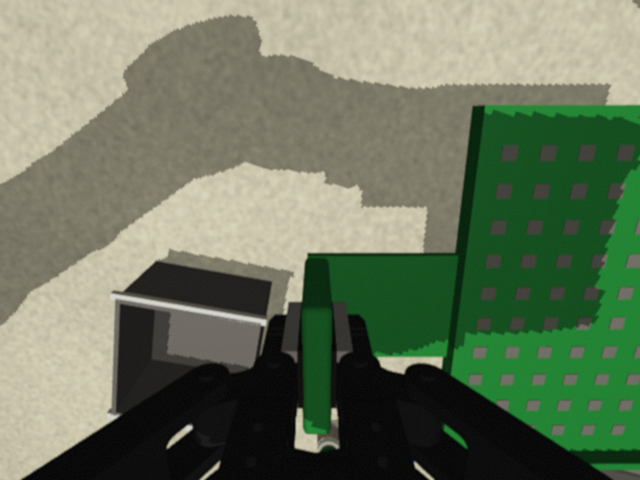

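The sheet is held level; the handle is between the pads near (318,340), with the plate to the right. Next I swing it in front of the rack.

>>> {"fn": "move_arm", "kwargs": {
  "moves": [
    [[-0.003,0.0124,0,0,0,0.015],[-0.008,0.037,0,0,0,0.045],[-0.0159,0.0743,0,0,0,0.09],[-0.0239,0.1114,0,0,0,0.134],[-0.0319,0.1486,0,0,0,0.178],[-0.0398,0.1857,0,0,0,0.223],[-0.0478,0.2228,0,0,0,0.267],[-0.0515,0.24,0,0,0,0.288],[-0.0531,0.2476,0,0,0,0.297],[-0.0531,0.2476,0,0,0,0.297],[-0.0531,0.2476,0,0,0,0.297],[-0.0531,0.2476,0,0,0,0.297]]
  ]
}}

```text
clock: 27.02
eef_pos: [429.8, 8.9, 229.9]
tool_rot: [-3.141, 0.0, 0.015]
force: [0.8, 0.4, -2.1]
width: 9.1
```

```bash
python3 -c "
from h import *
st()
shot('top','t9');shot('scene','s9')
plan(430,8,194,.013)"; python3 z.py t9 260 110 120 190 4 c13;python3 z.py s9 215 190 145 180 4 c14
```

```text
t 27.02 tcp [429.8   8.9 229.9] rot [-3.141  0.     0.015] q [-0.56  0.38  0.64  2.11 -0.33  0.75  0.3 ] F [ 0.8  0.4 -2.1] w 9.1
row [0.0, -0.0, 0.036, 0.0, 0.0, 0.0] minrows 0.6
```

View pics/c13.png

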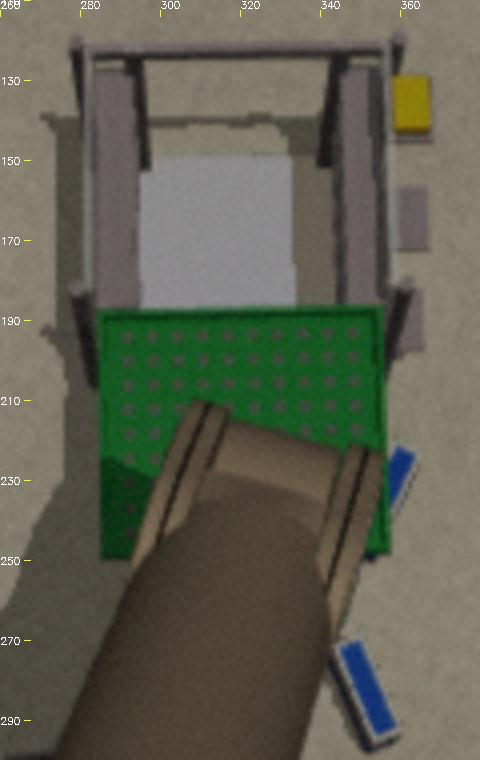

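View pics/c14.png

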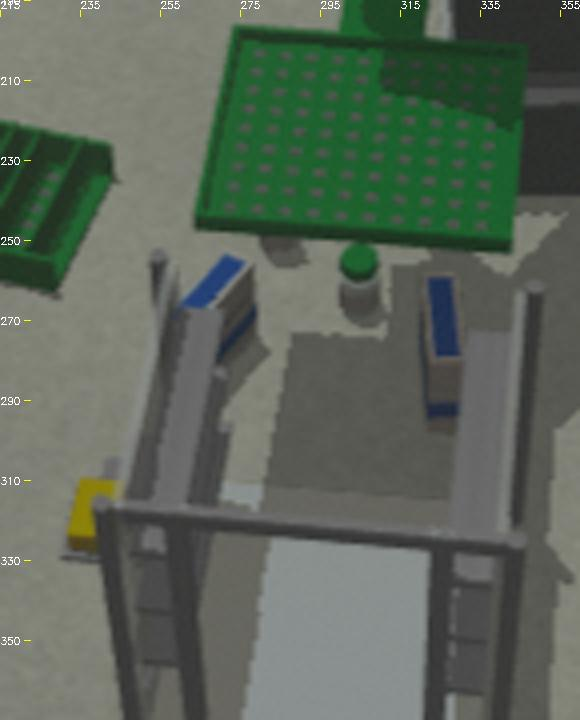

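Run:
```python
from h import *
np.set_printoptions(precision=1,suppress=True)
dt,_=shot("top")
print("sheet far corners",atz(dt,(284.5,187.5),225),atz(dt,(355.75,186.75),225))
for p in[(180,460),(481,462),(180,240),(478,245)]: print("rail",atz(dt,(p[0]/6+265,p[1]/6+110),170))
for p in[(75,42),(397,38),(75,290),(405,288)]: print("post",atz(dt,(p[0]/4+260,p[1]/4+110),206))
```

```text
sheet far corners [638.9  93.8 225. ] [640.  -76.5 225. ]
rail [658.5  70.4 170. ]
rail [657.  -54.8 170. ]
rail [755.4  70.5 170. ]
rail [752.6 -55.2 170. ]
post [819.2 110.  206. ]
post [821.1 -90.6 206. ]
post [657.7 108.8 206. ]
post [658.1 -91.8 206. ]
```

>>> {"fn": "move_arm", "kwargs": {
  "moves": [
    [[0,0,0.01,0,0,0],[0,0,0.025,0,0,0],[0,0,0.036,0,0,0],[0.005,0,0.036,0,0,0],[0.012,0,0.036,0,0,0],[0.02,0,0.036,0,0,0],[0.028,0,0.036,0,0,0],[0.036,0,0.036,0,0,0],[0.044,0,0.036,0,0,0],[0.052,0,0.036,0,0,0],[0.06,0,0.036,0,0,0],[0.06,0,0.036,0,0,0]]
  ]
}}

```text
clock: 28.68
eef_pos: [490.6, 8.6, 194.0]
tool_rot: [3.141, -0.0, 0.013]
force: [-0.2, 0.0, -2.7]
width: 9.0
```

```bash
python3 -c "
from h import *
st()
shot('top','t10');shot('scene','s10')"; python3 z.py t10 260 110 120 150 5 c13;python3 z.py s10 215 230 145 140 5 c14
```

```text
t 28.68 tcp [490.6   8.6 194. ] rot [ 3.141 -0.     0.013] q [-0.47  0.51  0.57  2.01 -0.41  0.73  0.37] F [-0.2  0.  -2.7] w 9.0
```

View pics/c13.png

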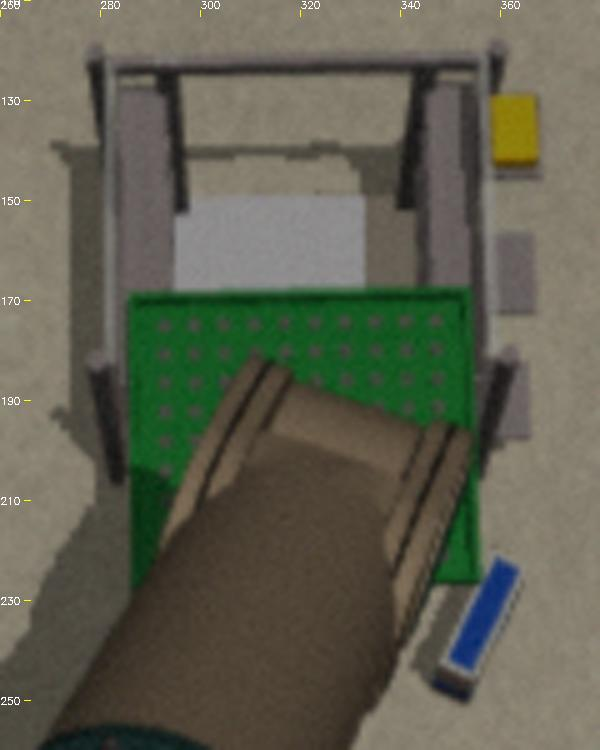

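View pics/c14.png

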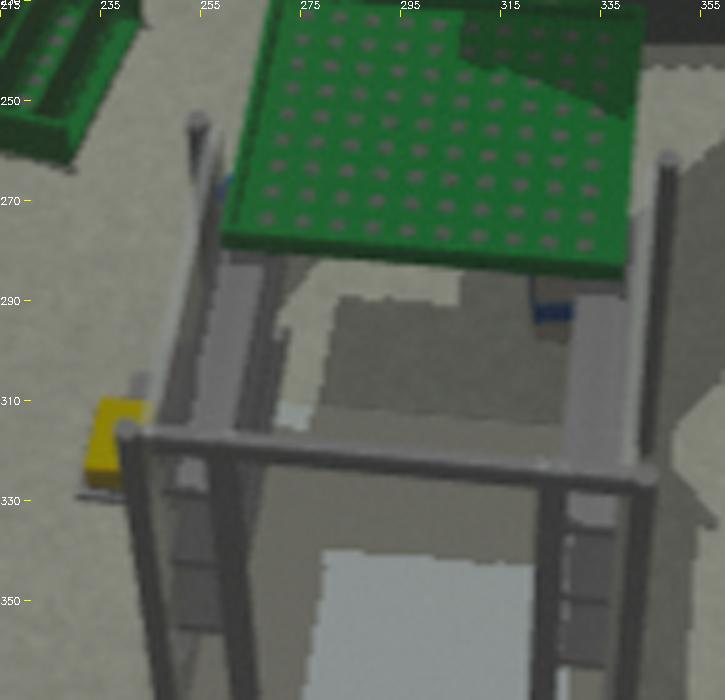

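>>> {"fn": "move_arm", "kwargs": {
  "moves": [
    [[0.005,0,0,0,0,0],[0.012,0,0,0,0,0],[0.02,0,0,0,0,0],[0.028,0,0,0,0,0],[0.036,0,0,0,0,0],[0.044,0,0,0,0,0],[0.052,0,0,0,0,0],[0.06,0,0,0,0,0],[0.068,0,0,0,0,0],[0.076,0,0,0,0,0],[0.084,0,0,0,0,0],[0.092,0,0,0,0,0],[0.098,0,0,0,0,0],[0.098,0,0,0,0,0]]
  ]
}}

```text
clock: 30.52
eef_pos: [588.3, 9.9, 193.9]
tool_rot: [3.141, -0.0, 0.013]
force: [-1.0, 0.7, -1.9]
width: 9.2
```

```bash
python3 -c "
from h import *
st()
shot('top','t11');shot('scene','s11')"; python3 z.py s11 215 230 145 140 5 c14
```

```text
t 30.52 tcp [588.3   9.9 193.9] rot [ 3.141 -0.     0.013] q [-0.41  0.64  0.56  1.75 -0.43  0.87  0.35] F [-1.   0.7 -1.9] w 9.2
```

View pics/c14.png

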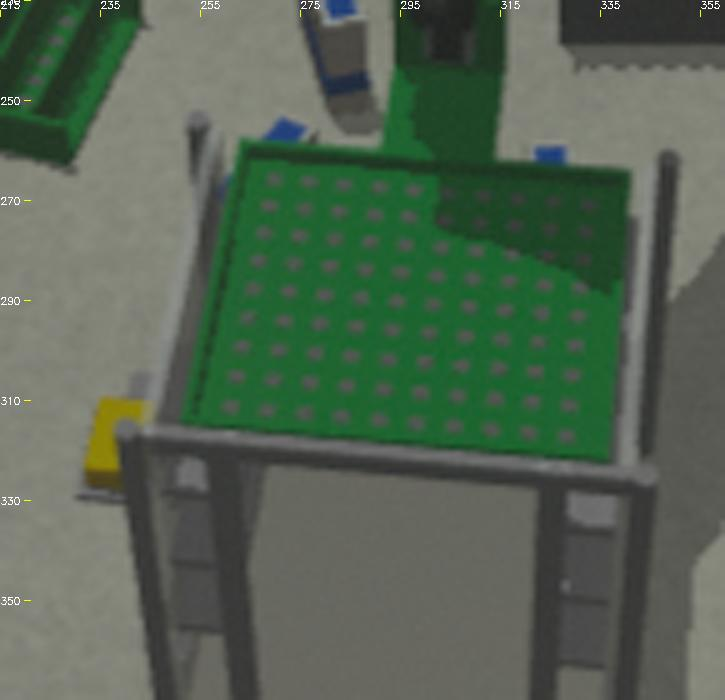

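>>> {"fn": "move_arm", "kwargs": {
  "moves": [
    [[0,0,0.002,0,0,0],[0,0,0.004,0,0,0],[0,0,0.006,0,0,0],[0,0,0.0065,0,0,0],[0,0,0.0065,0,0,0]]
  ]
}}

```text
clock: 31.25
eef_pos: [587.8, 9.9, 187.5]
tool_rot: [-3.142, 0.0, 0.013]
force: [-0.1, 0.1, -2.5]
width: 9.1
```

>>> {"fn": "move_arm", "kwargs": {
  "moves": [
    [[0.003,0,0,0,0,0],[0.006,0,0,0,0,0],[0.009,0,0,0,0,0],[0.011,0,0,0,0,0],[0.011,0,0,0,0,0]]
  ]
}}

```text
clock: 31.88
eef_pos: [599.0, 10.0, 187.5]
tool_rot: [3.142, -0.0, 0.013]
force: [0.5, 0.1, -1.0]
width: 8.9
```

>>> {"fn": "move_arm", "kwargs": {
  "moves": [
    [[0.001,0,0,0,0,0],[0.002,0,0,0,0,0],[0.003,0,0,0,0,0],[0.004,0,0,0,0,0],[0.004,0,0,0,0,0]]
  ]
}}

```text
clock: 32.5
eef_pos: [601.8, 10.4, 187.3]
tool_rot: [-3.141, 0.002, 0.013]
force: [-4.3, 0.9, -0.6]
width: 9.6
```

>>> {"fn": "move_arm", "kwargs": {
  "moves": [
    [[0,0,0.001,0,0,0],[0,0,0.0015,0,0,0],[0,0,0.0015,0,0,0]]
  ]
}}

```text
clock: 32.88
eef_pos: [601.7, 10.5, 186.6]
tool_rot: [-3.14, 0.002, 0.013]
force: [-7.9, 2.0, 5.3]
width: 9.1
```

Contact is felt at the back posts (Fx −8 N) and on the rails (Fz +5 N). Releasing.

>>> {"fn": "move_arm", "kwargs": {
  "moves": [
    [[0,0,0,0,0,0],[0,0,0,0,0,0],[0,0,0,0,0,0],[0,0,0,0,0,0]]
  ],
  "jaw": 0.4
}}

```text
clock: 33.38
eef_pos: [603.2, 10.0, 186.0]
tool_rot: [3.141, -0.001, 0.013]
force: [-0.0, 0.1, -0.1]
width: 34.1
```

>>> {"fn": "move_arm", "kwargs": {
  "moves": [
    [[0,0,-0.02,0,0,0],[0,0,-0.05,0,0,0],[0,0,-0.09,0,0,0],[0,0,-0.13,0,0,0],[-0.06,0,-0.19,0,0,0],[-0.12,0,-0.19,0,0,0],[-0.18,0,-0.19,0,0,0],[-0.18,0,-0.19,0,0,0],[-0.18,0,-0.19,0,0,0]]
  ]
}}

```text
clock: 34.5
eef_pos: [423.1, 8.1, 376.6]
tool_rot: [-3.14, -0.002, 0.014]
force: [0.9, 0.1, 0.2]
width: 34.2
```

```bash
python3 -c "
from h import *
s=st()
json.dump([s['eef_pos'][0],s['eef_pos'][1],s['eef_pos'][2],0,0,.013],open('cmd.json','w'))
shot('top','t12');shot('scene','s12');shot('wrist','w12')
"; python3 z.py s12 215 230 145 140 5 c14; python3 z.py t12 260 110 120 190 4 c13
```

```text
t 34.50 tcp [423.1   8.1 376.6] rot [-3.14e+00 -2.00e-03  1.40e-02] q [-0.69  0.16  0.71  1.89 -0.12  1.13  0.09] F [0.9 0.1 0.2] w 34.2
```

View pics/c14.png

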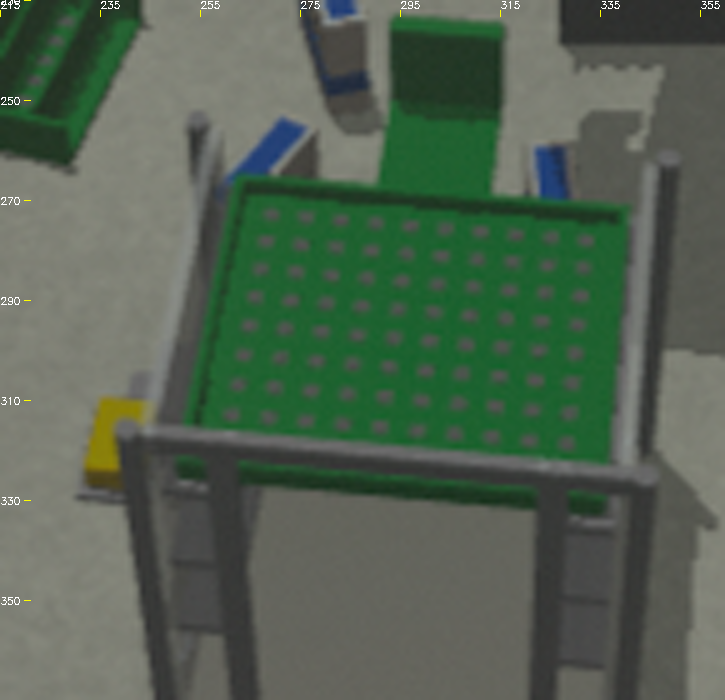

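View pics/c13.png

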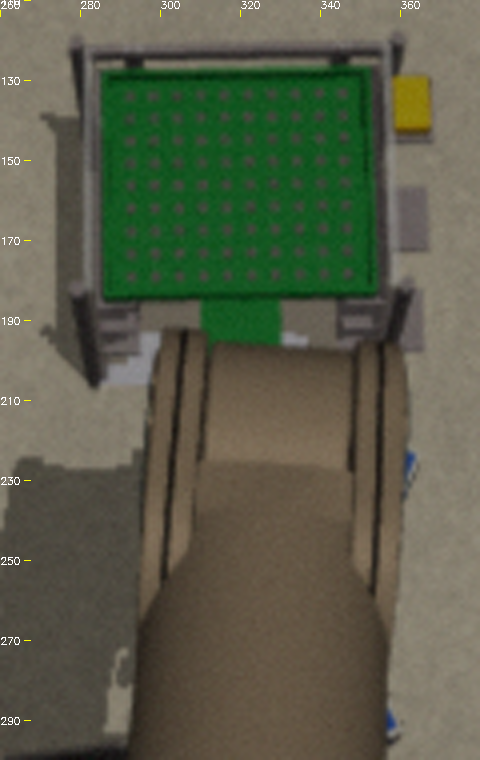

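View pics/w12.png

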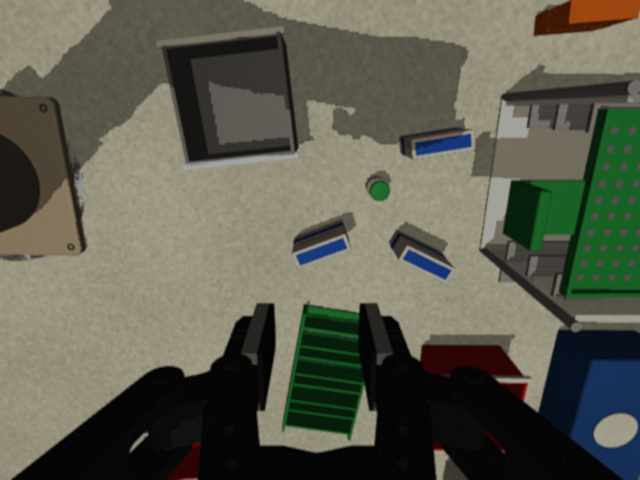

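The scene view shows the sheet flat on the top rails and against the back posts, with the handle at about (304,243) facing us. Next are the cartons, gripped high across their 22 mm side so the fingers stay above the sorter fins.

```bash
python3 -c "
from h import *
c=getc();print(c)
json.dump([422.7,8,376.6,0,0,.013],open('cmd.json','w'))
plan(431,-70.5,170,1.963)"
```

```text
[4.23121169e+02 8.10697952e+00 3.76580928e+02 0.00000000e+00
 0.00000000e+00 1.30000000e-02]
row [0.0073, 0.0786, 0.2066, 0.0, 0.0, -1.95] minrows 10.4
```

>>> {"fn": "move_arm", "kwargs": {
  "moves": [
    [[0.0073,0.0786,0.1,0,0,-1.95],[0.0073,0.0786,0.1,0,0,-1.95],[0.0073,0.0786,0.1,0,0,-1.95],[0.0073,0.0786,0.1,0,0,-1.95],[0.0073,0.0786,0.1,0,0,-1.95],[0.0073,0.0786,0.1,0,0,-1.95],[0.0073,0.0786,0.1,0,0,-1.95],[0.0073,0.0786,0.1,0,0,-1.95],[0.0073,0.0786,0.1,0,0,-1.95],[0.0073,0.0786,0.2066,0,0,-1.95],[0.0073,0.0786,0.2066,0,0,-1.95],[0.0073,0.0786,0.2066,0,0,-1.95],[0.0073,0.0786,0.2066,0,0,-1.95],[0.0073,0.0786,0.2066,0,0,-1.95]]
  ],
  "jaw": 0.5
}}

```text
clock: 36.4
eef_pos: [432.8, -71.0, 170.8]
tool_rot: [3.139, 0.002, 1.962]
force: [0.1, 0.6, -0.3]
width: 42.5
```

```bash
python3 -c "
from h import *
s=st();print(s['eef_pos'],s['tool_rot']);d,s=shot('wrist','w13');blobs(d,s,(100,120,40),(130,255,255),70)"
```

```text
t 36.40 tcp [432.8 -71.  170.8] rot [3.139e+00 2.000e-03 1.962e+00] q [-0.05  0.44  0.21  2.15 -0.16  0.56  2.24] F [ 0.1  0.6 -0.3] w 42.5
[432.81464371 -71.00816253 170.83993342] [3.13863832e+00 1.75166402e-03 1.96156644e+00]
blob [316.6 238.1] 1938 bbox [306 195  23  89] at [429.7 -71.4  70. ]
```

View pics/w13.png

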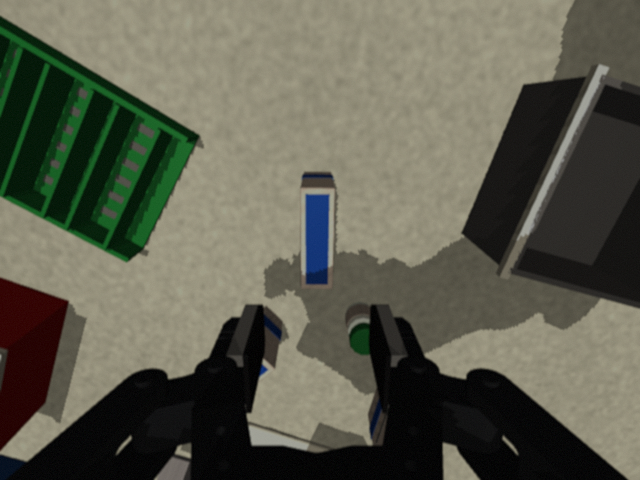

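Carton A is centred under the tool at pixel (317,238) and aligned. Picking it up.

>>> {"fn": "move_arm", "kwargs": {
  "moves": [
    [[0,0,0.04,0,0,0],[0,0,0.08,0,0,0],[0,0,0.11,0,0,0],[0,0,0.127,0,0,0],[0,0,0.134,0,0,0],[0,0,0.134,0,0,0],[0,0,0.134,0,0,0]]
  ]
}}

```text
clock: 37.33
eef_pos: [432.0, -70.5, 36.2]
tool_rot: [3.14, 0.001, 1.963]
force: [-0.1, 0.0, -0.6]
width: 42.7
```

>>> {"fn": "move_arm", "kwargs": {
  "moves": [
    [[0,0,0,0,0,0],[0,0,0,0,0,0],[0,0,0,0,0,0],[0,0,0,0,0,0],[0,0,0,0,0,0]]
  ],
  "jaw": 0
}}

```text
clock: 37.95
eef_pos: [431.8, -70.7, 36.1]
tool_rot: [3.14, 0.0, 1.963]
force: [-0.3, 0.3, 6.1]
width: 21.2
```

```bash
python3 -c "
from h import *
st();json.dump([431,-70.5,36,0,0,1.963],open('cmd.json','w'))
plan(433.7,-360.8,150,1.410)"
```

```text
t 37.95 tcp [431.8 -70.7  36.1] rot [3.14  0.    1.963] q [-0.06  0.72  0.23  2.25 -0.71  0.24  2.78] F [-0.3  0.3  6.1] w 21.2
row [-0.2693, -0.1085, -0.114, 0.0, 0.0, 0.553] minrows 5.0
```

>>> {"fn": "move_arm", "kwargs": {
  "moves": [
    [[0,0,-0.01,0,0,0],[0,0,-0.03,0,0,0],[0,0,-0.06,0,0,0],[0,0,-0.09,0,0,0],[0,0,-0.114,0,0,0],[-0.02,-0.008,-0.114,0,0,0.04],[-0.0539,-0.0217,-0.114,0,0,0.111],[-0.0898,-0.0362,-0.114,0,0,0.184],[-0.1257,-0.0506,-0.114,0,0,0.258],[-0.1616,-0.0651,-0.114,0,0,0.332],[-0.1975,-0.0796,-0.114,0,0,0.406],[-0.2334,-0.094,-0.114,0,0,0.479],[-0.256,-0.1031,-0.114,0,0,0.526],[-0.2693,-0.1085,-0.114,0,0,0.553],[-0.2693,-0.1085,-0.114,0,0,0.553],[-0.2693,-0.1085,-0.114,0,0,0.553],[-0.2693,-0.1085,-0.114,0,0,0.553]]
  ]
}}

```text
clock: 40.08
eef_pos: [434.2, -359.6, 149.3]
tool_rot: [-3.141, -0.001, 1.412]
force: [-0.7, -1.0, -2.2]
width: 21.4
```

```bash
python3 -c "
from h import *
s=st();print(s['eef_pos'],s['tool_rot']);d,s=shot('wrist','w14');shot('scene','s14')"
```

```text
t 40.08 tcp [ 434.2 -359.6  149.3] rot [-3.141e+00 -1.000e-03  1.412e+00] q [ 0.23  0.71  0.66  1.85 -0.6   0.79  2.63] F [-0.7 -1.  -2.2] w 21.4
[ 434.16981799 -359.619907    149.34079697] [-3.14132186e+00 -1.17595126e-03  1.41168273e+00]
```

View pics/w14.png

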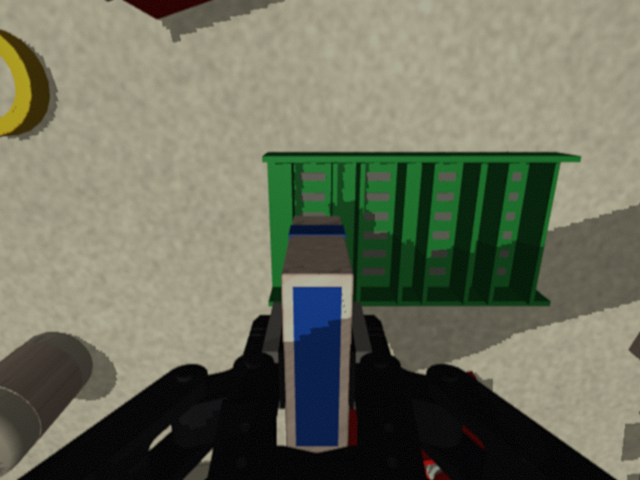

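```bash
python3 z.py w14 260 145 330 170 2 c15
cat >> h.py <<'E'
S["w14"]=dict(eef_pos=np.array([434.17,-359.62,149.34]),tool_rot=np.array([-3.14132,-.00118,1.41168]))
E
python3 - <<'E'
from h import *
np.set_printoptions(precision=1,suppress=True)
P=np.array([W("w14",p,4)[:2] for p in[(313.5,177),(378,176),(447,176),(516,177),(373,271),(438,271),(499,271)]]);print(P)
print(np.degrees(np.arctan2(P[3,1]-P[0,1],P[3,0]-P[0,0])), np.linalg.norm(P[3]-P[0]))
u=np.array([np.cos(1.410),np.sin(1.410)]);print("lateral (along sorter y)",P@u, "slot1 plan",np.array([433.7,-360.8])@u, 'all',[np.array(q)@u for q in[(441.4,-313.4),(449,-266),(456.7,-218.6)]])
print("carton top c",W("w14",(318,362),0))
E
```

```text
[[ 397.5 -355. ]
 [ 404.4 -308. ]
 [ 412.4 -257.9]
 [ 421.3 -207.7]
 [ 478.9 -320.3]
 [ 487.2 -269.1]
 [ 494.9 -221. ]]
80.84785216471765 149.20688775716215
lateral (along sorter y) [-286.8 -239.3 -188.5 -137.6 -239.4 -187.6 -138.9] slot1 plan -286.7084765244669 all [np.float64(-238.68712853743818), np.float64(-190.68179098156497), np.float64(-142.66044299453625)]
carton top c [ 558.9 -377.4    0. ]
```

View pics/c15.png

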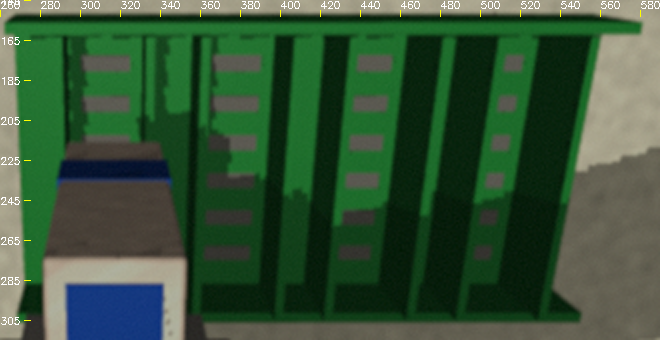

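>>> {"fn": "move_arm", "kwargs": {
  "moves": [
    [[0,0,0.02,0,0,0],[0,0,0.04,0,0,0],[0,0,0.06,0,0,0],[0,0,0.07,0,0,0],[0,0,0.076,0,0,0],[0,0,0.08,0,0,0],[0,0,0.084,0,0,0],[0,0,0.084,0,0,0]]
  ]
}}

```text
clock: 41.18
eef_pos: [433.9, -361.0, 65.4]
tool_rot: [-3.142, -0.0, 1.41]
force: [-0.8, 0.1, -0.7]
width: 21.3
```

```bash
python3 -c "
from h import *
s=st();shot('wrist','w15');shot('scene','s15')"; python3 z.py s15 130 170 140 110 5 c16
```

```text
t 41.17 tcp [ 433.9 -361.    65.4] rot [-3.142 -0.     1.41 ] q [ 0.3   0.82  0.55  1.9  -0.71  0.63  2.72] F [-0.8  0.1 -0.7] w 21.3
```

View pics/w15.png

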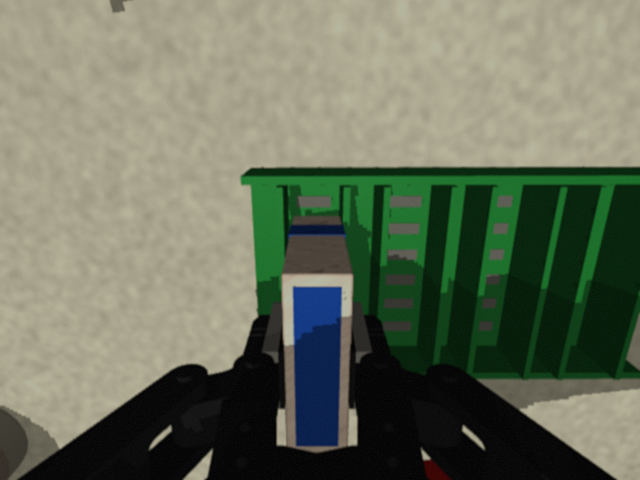

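View pics/c16.png

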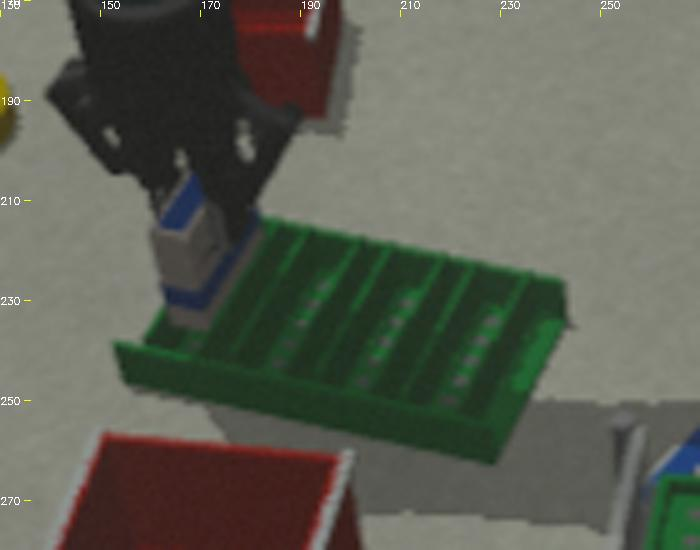

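Carton A has entered slot 1 without any contact force. Lowering it to the floor.

>>> {"fn": "move_arm", "kwargs": {
  "moves": [
    [[0,0,0.006,0,0,0],[0,0,0.012,0,0,0],[0,0,0.018,0,0,0],[0,0,0.022,0,0,0],[0,0,0.0245,0,0,0],[0,0,0.0255,0,0,0],[0,0,0.0255,0,0,0]]
  ]
}}

```text
clock: 42.15
eef_pos: [433.7, -361.0, 40.2]
tool_rot: [-3.142, -0.0, 1.41]
force: [-0.1, 1.5, 2.2]
width: 21.0
```

```bash
python3 -c "
from h import *
s=st()"
```

```text
t 42.15 tcp [ 433.7 -361.    40.2] rot [-3.142 -0.     1.41 ] q [ 0.33  0.85  0.51  1.91 -0.74  0.58  2.75] F [-0.1  1.5  2.2] w 21.0
```

>>> {"fn": "move_arm", "kwargs": {
  "moves": [
    [[0,0,0,0,0,0],[0,0,0,0,0,0],[0,0,0,0,0,0]]
  ],
  "jaw": 0.42
}}

```text
clock: 42.52
eef_pos: [434.0, -361.0, 39.9]
tool_rot: [3.141, 0.0, 1.41]
force: [-0.7, -0.4, 0.0]
width: 35.7
```

```bash
python3 -c "
from h import *
s=st()
json.dump([433.7,-360.8,40.5,0,0,1.41],open('cmd.json','w'))
plan(561,-85.3,180,1.108)"
```

```text
t 42.52 tcp [ 434.  -361.    39.9] rot [3.141 0.    1.41 ] q [ 0.33  0.85  0.51  1.91 -0.74  0.58  2.75] F [-0.7 -0.4  0. ] w 35.7
row [0.2923, 0.0815, -0.1395, 0.0, 0.0, 0.302] minrows 5.3
```

>>> {"fn": "move_arm", "kwargs": {
  "moves": [
    [[0,0,-0.02,0,0,0],[0,0,-0.05,0,0,0],[0,0,-0.09,0,0,0],[0,0,-0.1395,0,0,0],[0,0,-0.1395,0,0,0],[0.2923,0.0815,-0.1395,0,0,0.302],[0.2923,0.0815,-0.1395,0,0,0.302],[0.2923,0.0815,-0.1395,0,0,0.302],[0.2923,0.0815,-0.1395,0,0,0.302],[0.2923,0.0815,-0.1395,0,0,0.302],[0.2923,0.0815,-0.1395,0,0,0.302],[0.2923,0.0815,-0.1395,0,0,0.302],[0.2923,0.0815,-0.1395,0,0,0.302]]
  ],
  "jaw": 0.5
}}

```text
clock: 44.15
eef_pos: [560.3, -87.3, 179.2]
tool_rot: [-3.141, 0.001, 1.105]
force: [-0.1, -0.2, 0.3]
width: 42.7
```

```bash
python3 -c "
from h import *
s=st();print(s['eef_pos'],s['tool_rot']);d,s=shot('wrist','w16');shot('scene','s16');blobs(d,s,(100,120,40),(130,255,255),70,300)"; python3 z.py s16 130 170 160 120 5 c16; python3 z.py w16 260 170 120 140 4 c17
```

```text
t 44.15 tcp [560.3 -87.3 179.2] rot [-3.141e+00  1.000e-03  1.105e+00] q [-0.4   0.72  0.84  1.82 -0.67  0.91  1.86] F [-0.1 -0.2  0.3] w 42.7
[560.25364589 -87.31120855 179.22838533] [-3.14127763e+00  8.64547129e-04  1.10490985e+00]
blob [525.  145.9] 2262 bbox [493 100  65  93] at [563.7  58.2  70. ]
blob [318.1 239.2] 1759 bbox [307 198  22  85] at [560.4 -85.6  70. ]
```

View pics/w16.png

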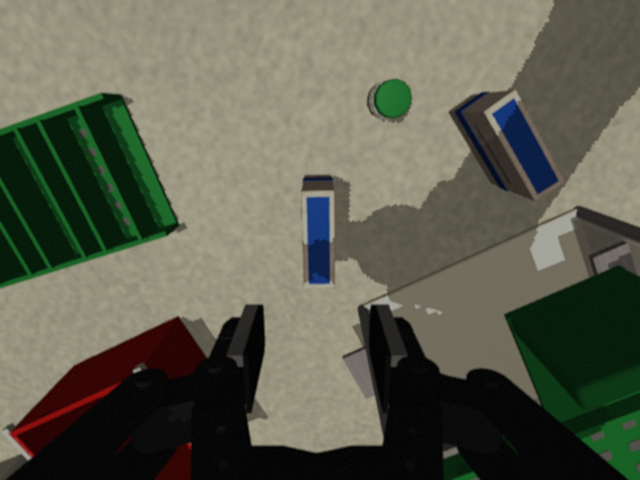

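View pics/c16.png

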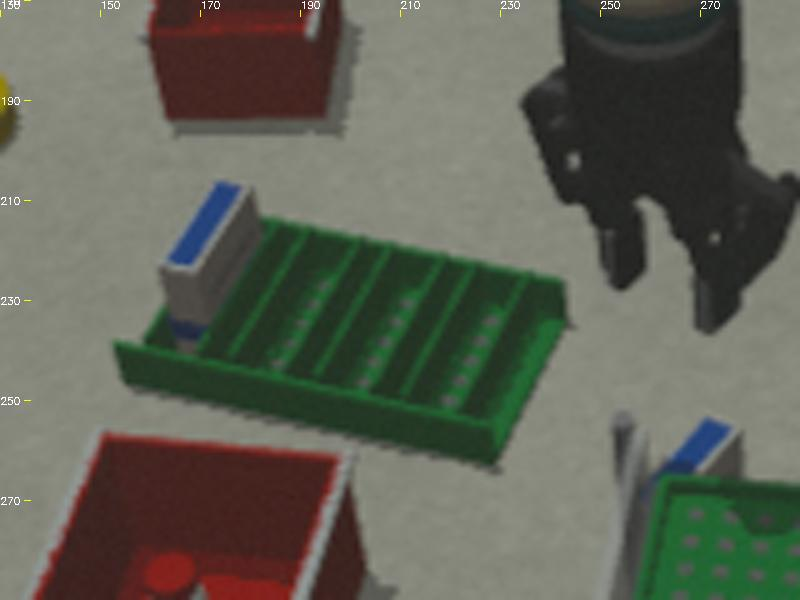

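Carton A stands upright in slot 1. Carton B is centred under the tool at pixel (318,239). Picking it up.

>>> {"fn": "move_arm", "kwargs": {
  "moves": [
    [[0,0,0.04,0,0,0],[0,0,0.08,0,0,0],[0,0,0.115,0,0,0],[0,0,0.136,0,0,0],[0,0,0.144,0,0,0],[0,0,0.144,0,0,0],[0,0,0.144,0,0,0]]
  ]
}}

```text
clock: 45.12
eef_pos: [561.8, -86.0, 36.4]
tool_rot: [3.14, -0.0, 1.108]
force: [0.2, 0.3, 0.3]
width: 42.7
```

>>> {"fn": "move_arm", "kwargs": {
  "moves": [
    [[0,0,0,0,0,0],[0,0,0,0,0,0],[0,0,0,0,0,0],[0,0,0,0,0,0],[0,0,0,0,0,0]]
  ],
  "jaw": 0
}}

```text
clock: 45.75
eef_pos: [561.6, -85.6, 36.1]
tool_rot: [3.141, -0.001, 1.108]
force: [-0.6, 0.0, 6.1]
width: 21.3
```

```bash
python3 -c "
from h import *
st();json.dump([561,-85.3,36,0,0,1.108],open('cmd.json','w'))
plan(449,-266,150,1.410)"
```

```text
t 45.75 tcp [561.6 -85.6  36.1] rot [ 3.141e+00 -1.000e-03  1.108e+00] q [-0.28  0.9   0.64  1.9  -0.88  0.65  2.03] F [-0.6  0.   6.1] w 21.3
row [-0.2117, -0.0195, -0.114, 0.0, 0.0, -0.302] minrows 3.9
```

>>> {"fn": "move_arm", "kwargs": {
  "moves": [
    [[0,0,-0.01,0,0,0],[0,0,-0.03,0,0,0],[0,0,-0.06,0,0,0],[0,0,-0.09,0,0,0],[0,0,-0.114,0,0,0],[-0.02,-0.002,-0.114,0,0,-0.03],[-0.055,-0.005,-0.114,0,0,-0.08],[-0.095,-0.009,-0.114,0,0,-0.135],[-0.135,-0.0125,-0.114,0,0,-0.19],[-0.175,-0.016,-0.114,0,0,-0.25],[-0.2,-0.0184,-0.114,0,0,-0.285],[-0.2117,-0.0195,-0.114,0,0,-0.302],[-0.2117,-0.0195,-0.114,0,0,-0.302],[-0.2117,-0.0195,-0.114,0,0,-0.302],[-0.2117,-0.0195,-0.114,0,0,-0.302]]
  ]
}}

```text
clock: 47.62
eef_pos: [449.9, -265.1, 149.2]
tool_rot: [-3.141, -0.001, 1.412]
force: [-0.9, -0.1, -0.6]
width: 21.4
```

>>> {"fn": "move_arm", "kwargs": {
  "moves": [
    [[0,0,0.02,0,0,0],[0,0,0.04,0,0,0],[0,0,0.06,0,0,0],[0,0,0.07,0,0,0],[0,0,0.075,0,0,0],[0,0,0.075,0,0,0]]
  ]
}}

```text
clock: 48.38
eef_pos: [449.3, -266.3, 74.5]
tool_rot: [3.142, 0.0, 1.41]
force: [-0.4, -0.4, -1.0]
width: 21.3
```

```bash
python3 -c "
from h import *
s=st();shot('wrist','w17');shot('scene','s17')"; python3 z.py s17 130 170 140 110 5 c16;python3 z.py w17 200 150 250 180 3 c17
```

```text
t 48.38 tcp [ 449.3 -266.3   74.5] rot [3.142 0.    1.41 ] q [ 0.13  0.76  0.56  2.01 -0.74  0.57  2.61] F [-0.4 -0.4 -1. ] w 21.3
```

View pics/c17.png

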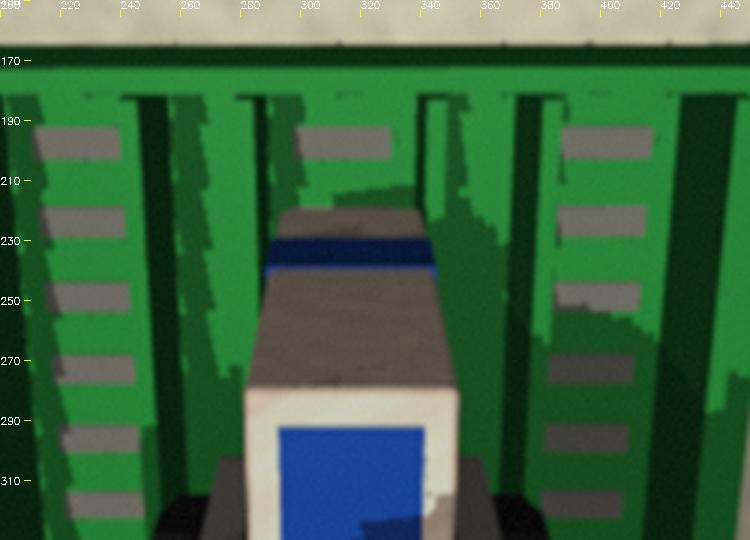

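View pics/c16.png

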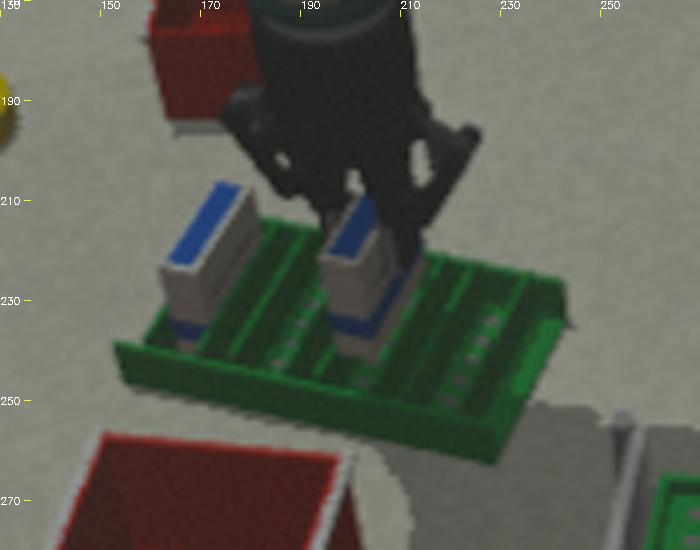

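In this view the carton sits about 1.3 mm right of the slot's mark line (crop x 350 versus 343). I'll shift it −1 mm and lower it with a check on the force.

>>> {"fn": "move_arm", "kwargs": {
  "moves": [
    [[-0.001,0,0,0,0,0],[-0.001,0,0.006,0,0,0],[-0.001,0,0.012,0,0,0],[-0.001,0,0.018,0,0,0],[-0.001,0,0.024,0,0,0],[-0.001,0,0.029,0,0,0],[-0.001,0,0.0325,0,0,0],[-0.001,0,0.0345,0,0,0],[-0.001,0,0.0345,0,0,0]]
  ]
}}

```text
clock: 49.6
eef_pos: [448.9, -267.2, 40.2]
tool_rot: [3.142, -0.0, 1.41]
force: [-1.1, 0.5, 3.4]
width: 21.1
```

>>> {"fn": "move_arm", "kwargs": {
  "moves": [
    [[0,0,0,0,0,0],[0,0,0,0,0,0],[0,0,0,0,0,0]]
  ],
  "jaw": 0.42
}}

```text
clock: 49.98
eef_pos: [449.1, -267.2, 39.9]
tool_rot: [3.142, 0.0, 1.41]
force: [1.3, -0.1, 0.0]
width: 35.6
```

```bash
python3 -c "
from h import *
s=st()
json.dump([448.8,-267,40.5,0,0,1.41],open('cmd.json','w'))
plan(544.5,54.7,190,1.745)"
```

```text
t 49.98 tcp [ 449.1 -267.2   39.9] rot [3.142 0.    1.41 ] q [ 0.17  0.81  0.49  2.02 -0.79  0.5   2.66] F [ 1.3 -0.1  0. ] w 35.6
row [0.3329, 0.043, -0.1495, 0.0, 0.0, -0.335] minrows 5.9
```

>>> {"fn": "move_arm", "kwargs": {
  "moves": [
    [[0,0,-0.02,0,0,0],[0,0,-0.05,0,0,0],[0,0,-0.09,0,0,0],[0,0,-0.1495,0,0,0],[0,0,-0.1495,0,0,0],[0.3329,0.043,-0.1495,0,0,-0.335],[0.3329,0.043,-0.1495,0,0,-0.335],[0.3329,0.043,-0.1495,0,0,-0.335],[0.3329,0.043,-0.1495,0,0,-0.335],[0.3329,0.043,-0.1495,0,0,-0.335],[0.3329,0.043,-0.1495,0,0,-0.335],[0.3329,0.043,-0.1495,0,0,-0.335],[0.3329,0.043,-0.1495,0,0,-0.335],[0.3329,0.043,-0.1495,0,0,-0.335]]
  ],
  "jaw": 0.5
}}

```text
clock: 51.72
eef_pos: [544.3, 52.4, 189.4]
tool_rot: [-3.141, 0.0, 1.742]
force: [1.3, -0.8, 0.0]
width: 42.6
```

```bash
python3 -c "
from h import *
s=st();print(s['eef_pos'],s['tool_rot']);d,s=shot('wrist','w18');shot('scene','s18');blobs(d,s,(100,120,40),(130,255,255),70,300)
hsv=cv2.cvtColor(d['color'],cv2.COLOR_BGR2HSV); m=cv2.inRange(hsv,(100,120,40),(130,255,255))
n,l,stt,c=cv2.connectedComponentsWithStats(m)
i=[i for i in range(1,n) if stt[i,4]>300 and abs(c[i][0]-320)<60]
for j in i:
    ys,xs=np.where(l==j);p=cv2.boxPoints(cv2.minAreaRect(np.c_[xs,ys].astype(np.float32)));P=np.array([atz(d,q,70,s)[:2] for q in p]);e=np.roll(P,-1,0)-P;print(P.mean(0),np.linalg.norm(e,axis=1),np.degrees(np.arctan2(e[:,1],e[:,0])))
"; python3 z.py s18 130 170 160 120 5 c16
```

```text
t 51.73 tcp [544.3  52.4 189.4] rot [-3.141  0.     1.742] q [-0.59  0.63  0.69  1.87 -0.53  0.84  2.12] F [ 1.3 -0.8  0. ] w 42.6
[544.30380029  52.43543708 189.42282242] [-3.14113982e+00  4.74959454e-04  1.74173438e+00]
blob [317.9 261.4] 1536 bbox [308 223  21  79] at [563.7  57.7  70. ]
[565.12509588  58.02017754] [13.92765207 60.29237516 14.90743648 60.29328866] [  99.77675701   10.30147999  -80.21584276 -170.62961256]
```

View pics/w18.png

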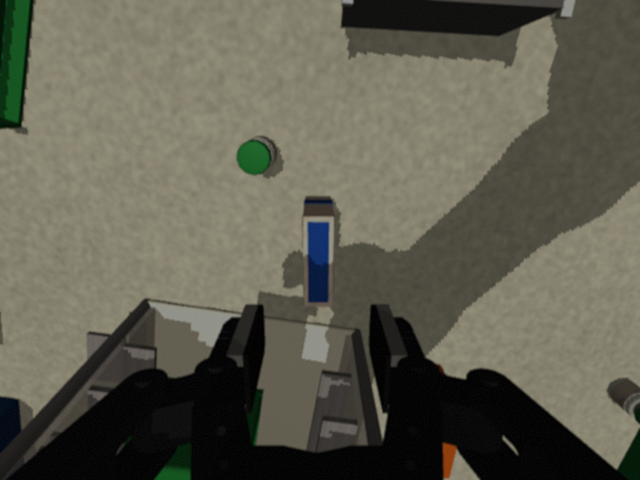

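View pics/c16.png

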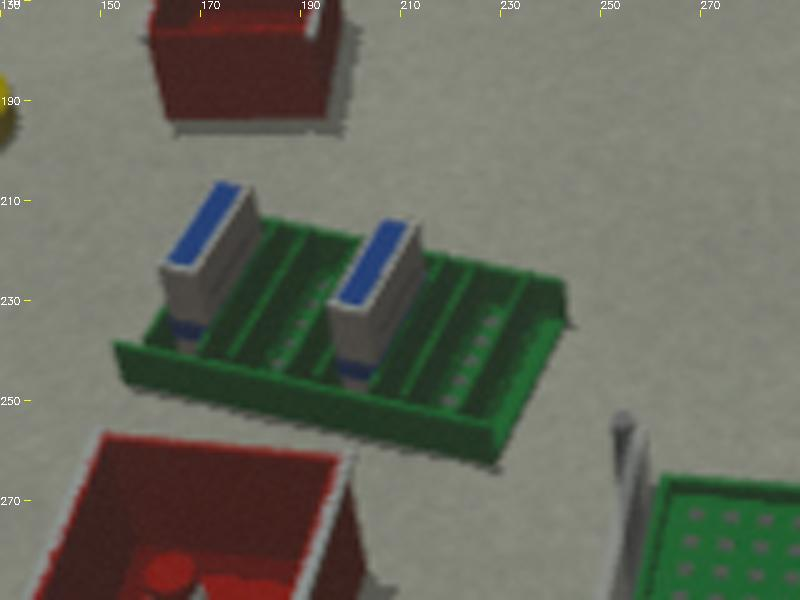

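Cartons A and B stand in slots 1 and 3. Carton C is aligned under the jaws at pixel (318,261). I'm descending with a 20 mm offset towards the robot so the gripper body clears the sheet handle.

>>> {"fn": "move_arm", "kwargs": {
  "moves": [
    [[0,0,0.03,0,0,0],[0,0,0.06,0,0,0],[0,0,0.09,0,0,0],[0,0,0.12,0,0,0],[0,0,0.143,0,0,0],[0,0,0.154,0,0,0],[0,0,0.154,0,0,0],[0,0,0.154,0,0,0]]
  ]
}}

```text
clock: 52.82
eef_pos: [545.4, 54.3, 36.2]
tool_rot: [3.14, 0.0, 1.745]
force: [-0.1, 0.3, 1.1]
width: 43.1
```

>>> {"fn": "move_arm", "kwargs": {
  "moves": [
    [[0,0,0,0,0,0],[0,0,0,0,0,0],[0,0,0,0,0,0],[0,0,0,0,0,0],[0,0,0,0,0,0]]
  ],
  "jaw": 0
}}

```text
clock: 53.45
eef_pos: [545.3, 54.5, 36.2]
tool_rot: [3.14, -0.0, 1.745]
force: [-1.4, -0.8, 5.7]
width: 21.1
```

```bash
python3 -c "
from h import *
st();json.dump([544.5,54.7,36,0,0,1.745],open('cmd.json','w'))
# slot4, carton centre 20 beyond grasp along tool y (sorter +x): tool y=(sin,-cos)
import numpy as np
u=np.array([np.sin(1.41),-np.cos(1.41)]);t=np.array([456.6,-219.3])-20*u;print(t,np.hypot(*t))
plan(*t.round(1),150,1.410)"
```

```text
t 53.45 tcp [545.3  54.5  36.2] rot [ 3.14  -0.     1.745] q [-0.45  0.84  0.47  1.96 -0.74  0.53  2.29] F [-1.4 -0.8  5.7] w 21.1
[ 436.85799798 -216.09791377] 487.3840567090024
row [-0.2481, -0.1529, -0.114, 0.0, 0.0, 0.335] minrows 5.0
```

>>> {"fn": "move_arm", "kwargs": {
  "moves": [
    [[0,0,-0.01,0,0,0],[0,0,-0.03,0,0,0],[0,0,-0.06,0,0,0],[0,0,-0.09,0,0,0],[0,0,-0.114,0,0,0],[-0.02,-0.0123,-0.114,0,0,0.027],[-0.055,-0.034,-0.114,0,0,0.075],[-0.095,-0.0585,-0.114,0,0,0.13],[-0.135,-0.083,-0.114,0,0,0.182],[-0.175,-0.108,-0.114,0,0,0.236],[-0.21,-0.1295,-0.114,0,0,0.284],[-0.235,-0.1448,-0.114,0,0,0.317],[-0.2481,-0.1529,-0.114,0,0,0.335],[-0.2481,-0.1529,-0.114,0,0,0.335],[-0.2481,-0.1529,-0.114,0,0,0.335],[-0.2481,-0.1529,-0.114,0,0,0.335]]
  ]
}}

```text
clock: 55.45
eef_pos: [437.6, -215.0, 149.2]
tool_rot: [-3.141, -0.001, 1.412]
force: [-0.4, -0.3, -1.3]
width: 21.1
```

>>> {"fn": "move_arm", "kwargs": {
  "moves": [
    [[0,0,0.02,0,0,0],[0,0,0.04,0,0,0],[0,0,0.06,0,0,0],[0,0,0.07,0,0,0],[0,0,0.075,0,0,0],[0,0,0.075,0,0,0]]
  ]
}}

```text
clock: 56.2
eef_pos: [437.3, -216.3, 74.5]
tool_rot: [3.141, -0.0, 1.41]
force: [0.2, -0.8, -0.9]
width: 21.1
```

```bash
python3 -c "
from h import *
s=st();shot('wrist','w19');shot('scene','s19')"; python3 z.py s19 130 170 140 110 5 c16;python3 z.py w19 200 150 250 180 3 c17
```

```text
t 56.20 tcp [ 437.3 -216.3   74.5] rot [ 3.141 -0.     1.41 ] q [ 0.05  0.73  0.53  2.1  -0.77  0.51  2.58] F [ 0.2 -0.8 -0.9] w 21.1
```

View pics/c17.png

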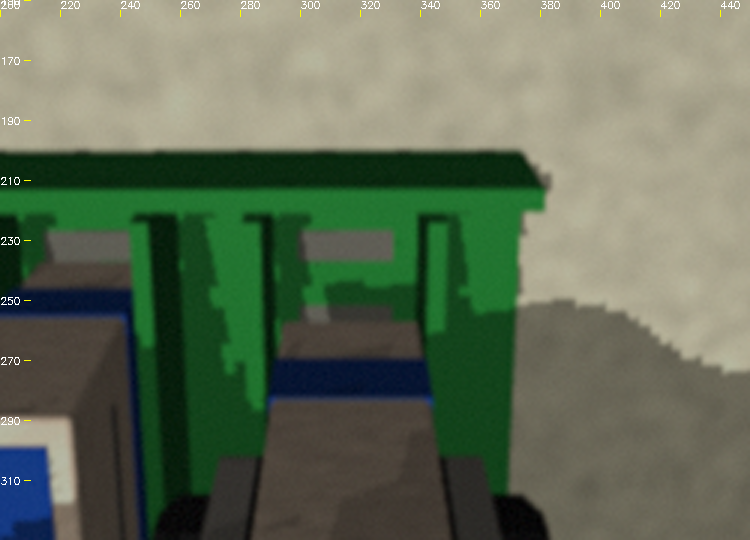

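View pics/c16.png

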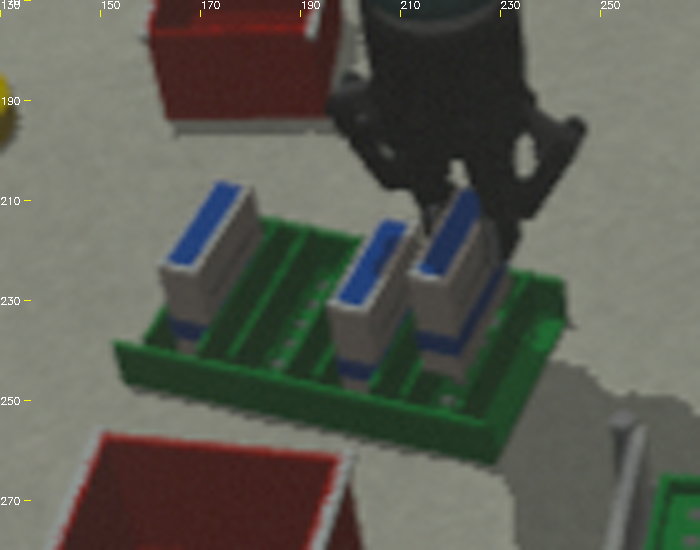

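Carton C is centred over slot 4 (mark at crop x 348, carton at 350). Lowering it.

>>> {"fn": "move_arm", "kwargs": {
  "moves": [
    [[0,0,0.006,0,0,0],[0,0,0.012,0,0,0],[0,0,0.018,0,0,0],[0,0,0.024,0,0,0],[0,0,0.029,0,0,0],[0,0,0.0325,0,0,0],[0,0,0.0345,0,0,0],[0,0,0.0345,0,0,0]]
  ]
}}

```text
clock: 57.3
eef_pos: [437.0, -216.4, 40.3]
tool_rot: [3.141, -0.0, 1.41]
force: [-1.0, 1.2, 5.4]
width: 21.4
```

>>> {"fn": "move_arm", "kwargs": {
  "moves": [
    [[0,0,0,0,0,0],[0,0,0,0,0,0],[0,0,0,0,0,0]]
  ],
  "jaw": 0.36
}}

```text
clock: 57.68
eef_pos: [437.2, -216.4, 39.8]
tool_rot: [3.142, 0.0, 1.41]
force: [0.4, 0.3, 0.1]
width: 30.8
```

>>> {"fn": "move_arm", "kwargs": {
  "moves": [
    [[0,0,-0.01,0,0,0],[0,0,-0.03,0,0,0],[0,0,-0.06,0,0,0],[0,0,-0.1,0,0,0],[0,0,-0.16,0,0,0],[0,0,-0.22,0,0,0],[0,0,-0.28,0,0,0],[0,0,-0.3,0,0,0],[0,0,-0.3,0,0,0]]
  ]
}}

```text
clock: 58.8
eef_pos: [437.5, -216.8, 341.6]
tool_rot: [3.138, 0.0, 1.41]
force: [-0.0, 0.6, -0.3]
width: 30.6
```

```bash
python3 -c "
from h import *
s=st();shot('wrist','w20');shot('scene','s20');shot('top','t20')"
```

```text
t 58.80 tcp [ 437.5 -216.8  341.6] rot [3.138 0.    1.41 ] q [-0.26  0.39  0.94  1.81 -0.35  1.11  2.21] F [-0.   0.6 -0.3] w 30.6
```

View pics/w20.png

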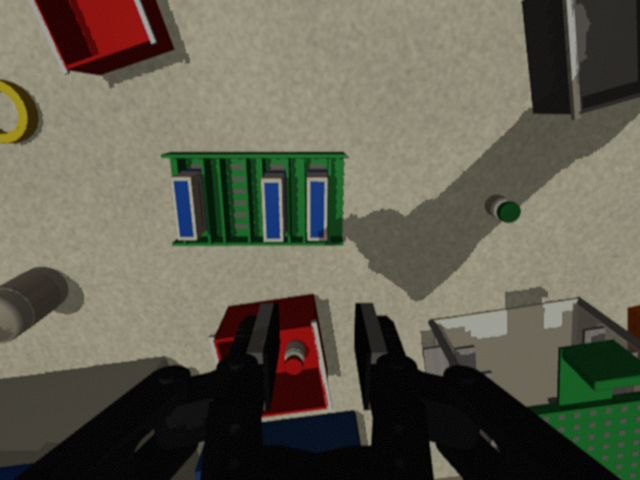

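View pics/s20.png

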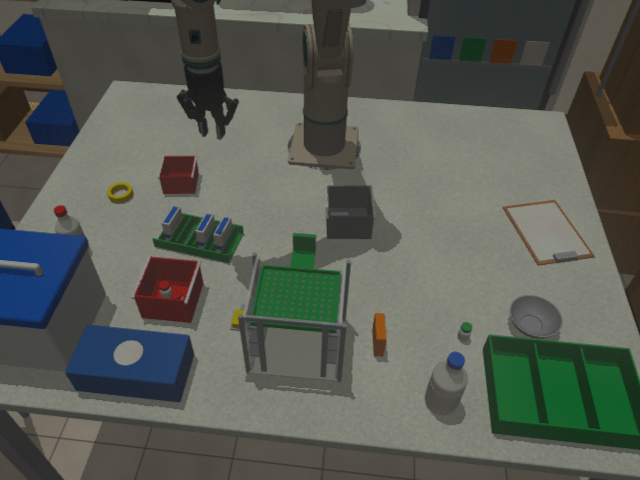

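View pics/t20.png

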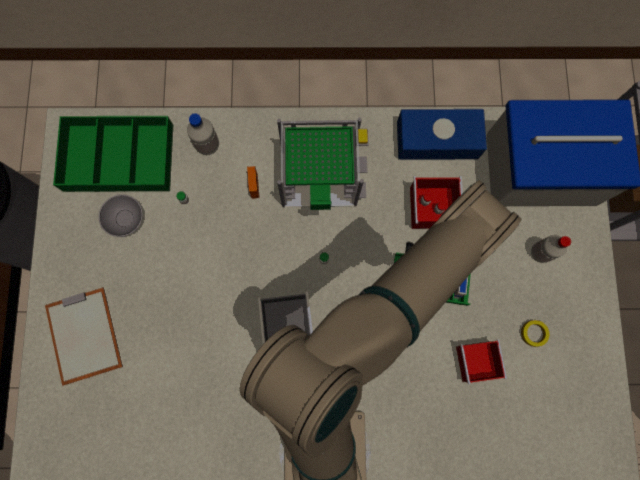

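```bash
python3 -c "
from h import *
np.set_printoptions(precision=1,suppress=True)
d,s=shot('wrist')
hsv=cv2.cvtColor(d['color'],cv2.COLOR_BGR2HSV); m=cv2.inRange(hsv,(100,120,40),(130,255,255))
n,l,stt,c=cv2.connectedComponentsWithStats(m)
a=np.radians(-9.2);Rs=np.array([[np.cos(a),np.sin(a)],[-np.sin(a),np.cos(a)]])
for i in range(1,n):
    if stt[i,4]>300 and 150<c[i][1]<250:
        P=atz(d,c[i],74,s);print('carton',P,'in sorter',Rs@(P[:2]-np.array([445.3,-290])))
dt,_=shot('top')
print('sheet far edge',atz(dt,(320,127.5),182),'near',atz(dt,(320,184.5),182))
for n in('scene','top'):
    shot(n); print(n,[(x['uv'],round(x['score'],2)) for x in models.place_of(n,'red1_mid')],[(x['uv'],round(x['score'],2)) for x in models.place_of(n,'carton1_mid')])
"; python3 z.py s20 130 240 90 90 6 c21;python3 z.py s20 215 225 150 140 5 c22
```

```text
carton [ 431.8 -360.3   74. ] in sorter [ -2.1 -71.6]
carton [ 455.  -218.4   74. ] in sorter [-1.8 72.2]
carton [ 448.2 -266.5   74. ] in sorter [-0.9 23.7]
sheet far edge [810.7   7.  182. ] near [659.9   8.2 182. ]
scene [([164.6, 287.0], 0.5)] []
top [([441.1, 205.8], 0.69), ([318.0, 156.7], 0.35)] []
```

View pics/c22.png

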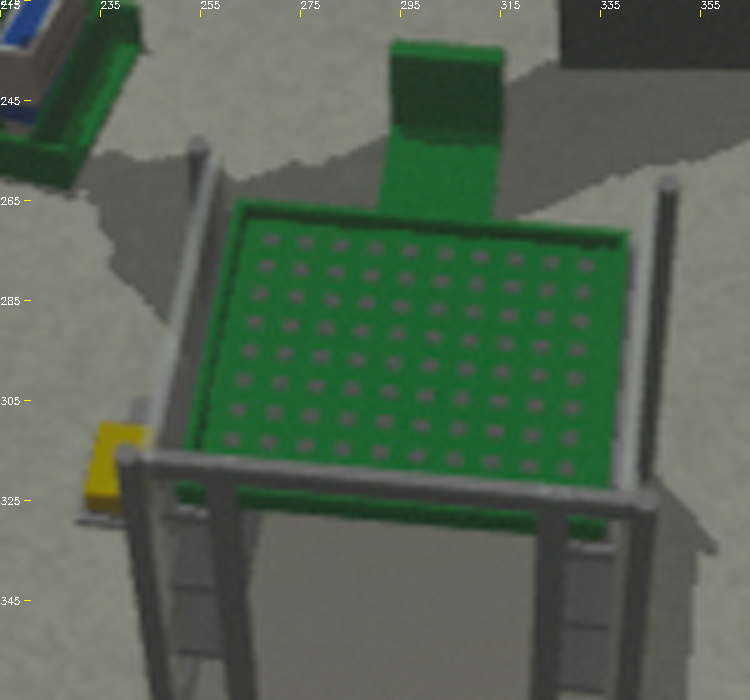

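The checks pass: cartons are within 2–3 mm of the slot middles, the sheet's far edge is at the posts (x≈811), and both vials are in the bin. Handing in.

```bash
python3 -c "
from h import *
st();print(job.finish_job())"
```

```text
t 59.35 tcp [ 437.  -216.4  339.6] rot [-3.141  0.     1.41 ] q [-0.26  0.39  0.94  1.81 -0.35  1.11  2.21] F [-0.2  0.  -0.1] w 30.8
the job is handed in; nothing more can be done
None
```

The job is done and handed in at 59 s of the 210 s allowed; the hand-in gives no verdict.

- **Vials:** This run had two red-capped vials. Both are in the larger red box, seen in the top, scene and wrist pictures. I did not go near the green-capped vials and saw no movement, but I did not measure their final positions.
- **Sheet:** It lies on the uppermost rails, level with the yellow marker, whose top I measured at z of about 170 mm. I pushed it until it met the back posts (about 8 N) and rested on the rails. After release the top camera put its far edge at x of about 811 mm, against about 812 mm for the posts.
- **Cartons:** This run had three white cartons. They stand in slots 1, 3 and 4, within about 2 mm of each slot's middle along its length. I did not measure their lean; in the last pictures all three look upright. The arm is clear above everything.

**Disagreements:**
- The top camera reads y about 3–5 mm lower than the wrist camera. I used the wrist readings, and every grasp and fit agreed with them.
- In the last check the vial network marked only one vial in the box and gave one low-score false hit on the sheet. The carton network found none, so the carton figures come from colour detection in the wrist image.

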